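# First-off gap check, then sort the tagged housings

### The job

First check the two gaps of the first-off housing in the fixture, the yellow-striped one and then the blue-striped one: slide the gauge blade all the way in until its shoulder meets the front face, without forcing it, and hold it there for a good moment; then lay it flat along its pad again. Only then sort the batch: set every green-tagged housing upright in a nest of its own in the green pass tray and every red-tagged one in the red reject tray, fully down. Leave the other things on the bench where they are.

Things in the scene. Friction and masses are not known exactly. Their poses are not given: they have to be found in the camera images.
- green_a: loose sensor housing, a light grey block 76 long (x) x 38 wide (y) x 46 mm high, 0.16 kg, with a round green tag (29 mm) on its dark top; origin at the centre of its underside; may be absent (None)
- green_b: loose sensor housing, a light grey block 76 long (x) x 38 wide (y) x 46 mm high, 0.16 kg, with a round green tag (29 mm) on its dark top; origin at the centre of its underside; may be absent (None)
- green_c: loose sensor housing, a light grey block 76 long (x) x 38 wide (y) x 46 mm high, 0.16 kg, with a round green tag (29 mm) on its dark top; origin at the centre of its underside; may be absent (None)
- red_a: loose sensor housing, a light grey block 76 long (x) x 38 wide (y) x 46 mm high, 0.16 kg, with a square red tag (28 mm) on its dark top; origin at the centre of its underside; may be absent (None)
- red_b: loose sensor housing, a light grey block 76 long (x) x 38 wide (y) x 46 mm high, 0.16 kg, with a square red tag (28 mm) on its dark top; origin at the centre of its underside; may be absent (None)
- pass_tray: PASS tray: fixed tray, green walls, three nests in a row along its x; outside 226 (x) x 108 (y) x 16 mm high, floor 4 mm above the table, walls and dividers 4 mm thick, 16 mm high; nest centres at x = -74, 0, +74 mm, each nest 70 (x) x 100 mm (y): a housing fits only with its long side along the tray's y; origin at the centre of its underside
- reject_tray: REJECT tray: fixed tray, red walls, three nests in a row along its x; outside 226 (x) x 108 (y) x 16 mm high, floor 4 mm above the table, walls and dividers 4 mm thick, 16 mm high; nest centres at x = -74, 0, +74 mm, each nest 70 (x) x 100 mm (y): a housing fits only with its long side along the tray's y; origin at the centre of its underside
- gauge: loose gauge blade, 0.12 kg: a flat steel blade 104 long (x) x 40 wide x 5 mm thick with a yellow handle block 44 (x) x 24 (y) mm on its rear end, whose top is 43 mm above the blade's underside; 60 mm of blade stand out in front of the handle, along +x; origin on the underside, below the handle's centre; the handle's front face is the shoulder
- blade_tip (a point): middle of the blade's front end, 82 mm along +x from the gauge's origin, 2.5 mm above its underside
- shoulder (a point): where the blade leaves the handle's front face: 22 mm along +x from the gauge's origin, 2.5 mm above its underside
- gauge_mid (a point): mid-length of the gauge, 30 mm along +x from its origin, on its underside
- pad: fixed black rubber pad 130 (x) x 68 (y) x 4 mm, the gauge blade's resting place; origin at the centre of its underside; the gauge lies along its x axis
- fixture: fixed checking fixture 90 (x) x 172 (y) x 64 mm: first-off twin housing clamped on a 20 mm base plate. Two gaps open in the flat front face (-x side, towards the robot) and run along +x, each 45 wide x 8 high x 70 mm deep, floor 20 mm above the table, under a stripe on the top: yellow at y = +42 mm, blue at y = -42 mm. Origin: centre of underside
- yellow_mouth (a point): centre of the mouth of the yellow-striped gap, in the front face: at x = -45, y = +42 mm in the fixture's frame, 24 mm above the table; axes as the fixture's
- blue_mouth (a point): centre of the mouth of the blue-striped gap, in the front face: at x = -45, y = -42 mm in the fixture's frame, 24 mm above the table; axes as the fixture's
- wrench: bystander, leave alone: small steel wrench 120 mm long lying flat
- rule: bystander, leave alone: folded wooden rule 100 x 18 x 12 mm lying flat
- tape: bystander, leave alone: black ring-shaped roll of tape, 68 mm across, 24 mm high
- cleaner: bystander, leave alone: white bottle 170 mm tall
- mug: bystander, leave alone: white mug 90 mm tall
- screwdriver: bystander, leave alone: screwdriver lying flat
- jar: bystander, leave alone: jar 70 mm tall
Mind the look-alikes: they are no part of the job. What is shaped like the green_a but orange is not meant. Leave any brown look-alike of the gauge alone.

How it is judged (in metres and radians):
On the way, in this order (a step that is already met when the one before it is completed fails the run):
1. the gauge blade is in the yellow-striped gap up to its shoulder (within 4 mm of the front face, square to it) while no housing is in a tray (x of shoulder in the frame of yellow_mouth above -0.004 m and y of shoulder in the frame of yellow_mouth between -0.006 and 0.006 m and z of shoulder in the frame of yellow_mouth between -0.005 and 0.005 m and angle between the x axis of gauge and the x axis of fixture, either way round below 0.12 rad and angle between gauge's own z axis and vertical below 0.12 rad and not (x of green_a in the frame of pass_tray between -0.108 and 0.108 m and y of green_a in the frame of pass_tray between -0.05 and 0.05 m) and not (x of green_a in the frame of reject_tray between -0.108 and 0.108 m and y of green_a in the frame of reject_tray between -0.05 and 0.05 m) and not (x of green_b in the frame of pass_tray between -0.108 and 0.108 m and y of green_b in the frame of pass_tray between -0.05 and 0.05 m) and not (x of green_b in the frame of reject_tray between -0.108 and 0.108 m and y of green_b in the frame of reject_tray between -0.05 and 0.05 m) and not (x of green_c in the frame of pass_tray between -0.108 and 0.108 m and y of green_c in the frame of pass_tray between -0.05 and 0.05 m) and not (x of green_c in the frame of reject_tray between -0.108 and 0.108 m and y of green_c in the frame of reject_tray between -0.05 and 0.05 m) and not (x of red_a in the frame of pass_tray between -0.108 and 0.108 m and y of red_a in the frame of pass_tray between -0.05 and 0.05 m) and not (x of red_a in the frame of reject_tray between -0.108 and 0.108 m and y of red_a in the frame of reject_tray between -0.05 and 0.05 m) and not (x of red_b in the frame of pass_tray between -0.108 and 0.108 m and y of red_b in the frame of pass_tray between -0.05 and 0.05 m) and not (x of red_b in the frame of reject_tray between -0.108 and 0.108 m and y of red_b in the frame of reject_tray between -0.05 and 0.05 m)), for 0.5 s.
2. the gauge blade is in the blue-striped gap up to its shoulder (within 4 mm of the front face, square to it) while no housing is in a tray (x of shoulder in the frame of blue_mouth above -0.004 m and y of shoulder in the frame of blue_mouth between -0.006 and 0.006 m and z of shoulder in the frame of blue_mouth between -0.005 and 0.005 m and angle between the x axis of gauge and the x axis of fixture, either way round below 0.12 rad and angle between gauge's own z axis and vertical below 0.12 rad and not (x of green_a in the frame of pass_tray between -0.108 and 0.108 m and y of green_a in the frame of pass_tray between -0.05 and 0.05 m) and not (x of green_a in the frame of reject_tray between -0.108 and 0.108 m and y of green_a in the frame of reject_tray between -0.05 and 0.05 m) and not (x of green_b in the frame of pass_tray between -0.108 and 0.108 m and y of green_b in the frame of pass_tray between -0.05 and 0.05 m) and not (x of green_b in the frame of reject_tray between -0.108 and 0.108 m and y of green_b in the frame of reject_tray between -0.05 and 0.05 m) and not (x of green_c in the frame of pass_tray between -0.108 and 0.108 m and y of green_c in the frame of pass_tray between -0.05 and 0.05 m) and not (x of green_c in the frame of reject_tray between -0.108 and 0.108 m and y of green_c in the frame of reject_tray between -0.05 and 0.05 m) and not (x of red_a in the frame of pass_tray between -0.108 and 0.108 m and y of red_a in the frame of pass_tray between -0.05 and 0.05 m) and not (x of red_a in the frame of reject_tray between -0.108 and 0.108 m and y of red_a in the frame of reject_tray between -0.05 and 0.05 m) and not (x of red_b in the frame of pass_tray between -0.108 and 0.108 m and y of red_b in the frame of pass_tray between -0.05 and 0.05 m) and not (x of red_b in the frame of reject_tray between -0.108 and 0.108 m and y of red_b in the frame of reject_tray between -0.05 and 0.05 m)), for 0.5 s.
3. the gauge blade lies flat on its pad again, released, while no housing is in a tray (horizontal distance between gauge_mid and pad below 0.03 m and z of gauge in the frame of pad below 0.009 m and angle between gauge's own z axis and vertical below 0.08 rad and angle between the x axis of gauge and the x axis of pad, either way round below 0.4 rad and linear speed of gauge below 0.03 m/s and contact force between the fingers and gauge below 0.3 N and not (x of green_a in the frame of pass_tray between -0.108 and 0.108 m and y of green_a in the frame of pass_tray between -0.05 and 0.05 m) and not (x of green_a in the frame of reject_tray between -0.108 and 0.108 m and y of green_a in the frame of reject_tray between -0.05 and 0.05 m) and not (x of green_b in the frame of pass_tray between -0.108 and 0.108 m and y of green_b in the frame of pass_tray between -0.05 and 0.05 m) and not (x of green_b in the frame of reject_tray between -0.108 and 0.108 m and y of green_b in the frame of reject_tray between -0.05 and 0.05 m) and not (x of green_c in the frame of pass_tray between -0.108 and 0.108 m and y of green_c in the frame of pass_tray between -0.05 and 0.05 m) and not (x of green_c in the frame of reject_tray between -0.108 and 0.108 m and y of green_c in the frame of reject_tray between -0.05 and 0.05 m) and not (x of red_a in the frame of pass_tray between -0.108 and 0.108 m and y of red_a in the frame of pass_tray between -0.05 and 0.05 m) and not (x of red_a in the frame of reject_tray between -0.108 and 0.108 m and y of red_a in the frame of reject_tray between -0.05 and 0.05 m) and not (x of red_b in the frame of pass_tray between -0.108 and 0.108 m and y of red_b in the frame of pass_tray between -0.05 and 0.05 m) and not (x of red_b in the frame of reject_tray between -0.108 and 0.108 m and y of red_b in the frame of reject_tray between -0.05 and 0.05 m)), for 0.2 s.
At the end, for the whole second after the job is handed in: Each green-tagged housing stands upright (0.12 rad) on the floor (6 mm) of a nest of the pass tray, each red-tagged one of the reject tray, at rest; the gauge lies flat and released on its pad, mid-length within 30 mm of the pad centre, within 0.4 rad of its length (horizontal distance between gauge_mid and pad below 0.03 m and z of gauge in the frame of pad below 0.009 m and angle between gauge's own z axis and vertical below 0.08 rad and angle between the x axis of gauge and the x axis of pad, either way round below 0.4 rad and linear speed of each of gauge, green_a, green_b, green_c, red_a, red_b below 0.03 m/s and contact force between the fingers and gauge below 0.3 N and x of green_a in the frame of pass_tray between -0.108 and 0.108 m and y of green_a in the frame of pass_tray between -0.05 and 0.05 m and z of each of green_a, green_b, green_c in the frame of pass_tray below 0.01 m and angle between each of green_a, green_b, green_c, red_a, red_b's own z axis and vertical below 0.12 rad and x of green_b in the frame of pass_tray between -0.108 and 0.108 m and y of green_b in the frame of pass_tray between -0.05 and 0.05 m and x of green_c in the frame of pass_tray between -0.108 and 0.108 m and y of green_c in the frame of pass_tray between -0.05 and 0.05 m and x of red_a in the frame of reject_tray between -0.108 and 0.108 m and y of red_a in the frame of reject_tray between -0.05 and 0.05 m and z of each of red_a, red_b in the frame of reject_tray below 0.01 m and x of red_b in the frame of reject_tray between -0.108 and 0.108 m and y of red_b in the frame of reject_tray between -0.05 and 0.05 m); the robot touches nothing.
It fails at once if the gauge blade is forced against the fixture (over 60 N) (contact force between gauge and fixture above 60 N).
It fails at once if a bystander is shoved more than 60 mm (distance of any of tape, cleaner, mug, screwdriver, jar, wrench, rule from where it was at the start of the episode above 0.06 m).
It fails at once if the bottle, mug or jar is tipped over (angle between any of cleaner, mug, jar's own z axis and vertical above 0.6 rad).
Of green_a, green_b, green_c, red_a, red_b only 3 to 5 are there at a start; the rules pass over those that are not, and their reading is None.
At some moment in a run one of green_a, green_b, green_c, red_a, red_b, gauge may be knocked a few centimetres aside while the robot is not near it.
Once in a run the grip may slacken for a moment while it holds something.
It also fails if it takes over 210 s, if anything falls off the work surface, if the arm or the gripper's body presses on something with over 40 N, if the wrist force passes 120 N, or if a joint passes its speed limit or range.

### The arm

A 7-joint arm with a two-finger parallel gripper is mounted at the origin on the work surface. World frame = base frame: x ahead of the robot, y to its left, z up, the work surface at z = 0. Lengths are in m, angles in degrees, forces in N, time in s.
With the tool pointing down it reaches from about 0.35 to 0.9 m from the base axis. Payload 7.2 kg.
Tool frame: the origin (TCP) lies at the very end of the fingers, on their centre line; the grasp point (between the pads) lies 19 mm behind it; x points along the fingers, y is the direction in which the jaws open and shut, and the axes are right-handed (so a half turn about x gives the same grasp; the last joint's range is limited). The gripper opens to 85 mm and grips with 20 to 120 N. Pads are 22 mm wide; open, the fingers measure 114 mm over their backs; the gripper's body (76 mm by 85 mm) begins 54 mm behind the grasp point. The pads swing forward as they close: fully open they stand 13 mm farther back than shut.
Start: joints at [-3.908, 23.554, -0.728, 91.456, 0.321, 64.991, -4.71], TCP at [0.625, -0, 0.204] pointing down, gripper open.
Joint ranges: [-169.25, 169.25], [-16.82, 113.86], [-84.01, 82.57], [7.8, 145.47], [-59.2, 239.2], [7.22, 106.19], [-163.78, 163.78]. Speed limits (degrees/s): [136.94, 136.94, 172.46, 172.46, 180, 180, 180].

### API

Orientations are given as a 3x3 rotation matrix whose columns are the frame's x, y, z axes.
In Python, from rig import env, viewer gives the robot as it stands.
- The arm moves only by the tool servo_tool, never from a script. Its argument "targets" is text: rows parted by semicolons, each of 7 numbers parted by spaces: the shift along the world's x, y, z in mm, then the turn, a rotation vector about the world's x, y, z in rad, then the finger opening in mm, from 0 to 85.4. In form: tx ty tz rx ry rz grip; .... A call has 1 to 5 rows; each row is the pose to reach, as a shift and turn from the pose commanded when the call began; what a row does not reach only later rows make up. A row lasts 1/8 s, in which the tool goes at most 62.5 mm and 10.7 degrees, less where a joint would pass 70% of its speed; a pose out of reach is approached as far as the arm can. A call with a gripper value outside its range is refused whole. The fingers move at their own pace and stop on an object; the grip force is fixed at half the most. Time passes only in rows, so rows that repeat a pose let the fingers close. It gives the time, the measured TCP pose, the force and the opening at its end, in the units of the state.
- env.get_state(): the state, without advancing time (a new reading comes with each control period).
- viewer.read_camera(name): name is "scene" or "side" or "wrist"; returns a dict with "color" (384x512x3 uint8, red, green, blue), "depth" (384x512 float32, m along the optical axis (not along the pixel's ray), 0 where there is no reading), "fx", "fy", "cx", "cy" (pixels), "R" (3x3) and "t" (3): a world point X has camera coordinates R X + t. Camera axes: x right, y down, z forward; pixel columns grow to the right and rows downward; lengths in m; the calibration is good to about 2 mm. A picture is of the moment at which its call begins.
- env.job_done(): hands the job in, once; it reports no verdict.
The state is a dict: "clock": time; "qpos": joint angles; "qd": joint speeds; "tau": joint torques, N m; "position": TCP position; "ee_rot": TCP orientation; "contact_force": force on the tool from outside, world axes, zero at the start; "wrist_torque": the same for the moment, N m; "finger_gap": finger opening in m.
Only numpy, scipy, OpenCV 4.12 (cv2) and the standard library are available. Lean on these libraries where they do the work, as an engineer would, in place of code of your own. Each camera call takes 0.05 s, during which the arm holds its last target.

## Working session

There is one attempt and no reset: what is moved stays moved. The work goes in short steps, Python scripts to look and compute and a tool call to move; the robot and the scene stay as the last step left them, time stands still between calls to the robot, and variables do not carry over. Pictures are saved under pics/ and viewed, and the job is handed in when it is done.

Besides the shell and the picture viewer there is one more tool, called by a JSON object that holds its "api" and its "payload". servo_tool: Moves the arm, as the interface text tells. Its arguments: {"type":"object","properties":{"targets":{"type":"string"}},"required":["targets"]}

```bash
ls; mkdir -p pics
cat > h.py <<'E'
import numpy as np, cv2
from rig import env, viewer
def cam(n,save=None):
    c=viewer.read_camera(n)
    if save: cv2.imwrite('pics/'+save+'.png',c['color'][:,:,::-1])
    return c
def world(c):
    d=c['depth'].astype(float);v,u=np.indices(d.shape)
    P=np.stack([(u-c['cx'])/c['fx']*d,(v-c['cy'])/c['fy']*d,d],-1)
    W=(P-c['t'])@c['R']
    W[d<=0]=np.nan
    return W
def ray(c,u,v,z):
    o=-c['R'].T@c['t'];r=c['R'].T@np.array([(u-c['cx'])/c['fx'],(v-c['cy'])/c['fy'],1.])
    return o+r*(z-o[2])/r[2]
E
python3 - <<'E'
from h import *
for n in ['scene','side','wrist']:
    c=cam(n,n+'0'); print(n,c['fx'],-c['R'].T@c['t'],c['R'][2])
s=env.get_state();print(s)
E
```

```text
pics
scene 396.7950102166201 [1.01977896 0.75047251 0.62865228] [-0.45391562 -0.71303397 -0.53436239]
side 379.8810332664719 [ 0.38639173 -1.11831916  0.85705769] [ 0.11703746  0.79874627 -0.59017508]
wrist 295.5865691656626 [0.6247771  0.06648446 0.37412495] [-0.00134522 -0.26302642 -0.96478769]
{'clock': 0.15, 'qpos': array([-3.90722013, 23.59076341, -0.72947296, 91.49260143,  0.32124833,
       64.98990174, -4.71150564]), 'qd': array([ 0.01466512, -0.04630246, -0.02754814, -0.13480123, -0.03163313,
       -0.05484472,  0.01565556]), 'tau': array([ 8.68001844e-04, -6.01035547e+01,  6.82709701e-01, -2.99646127e+01,
        1.39312408e-02,  7.85868731e-03, -1.85852571e-05]), 'position': array([ 6.24589222e-01, -2.93435498e-05,  2.03335401e-01]), 'ee_rot': array([[-1.24013652e-03,  9.99999231e-01,  7.19878083e-06],
       [-8.51814151e-05,  7.09314968e-06, -9.99999996e-01],
       [-9.99999227e-01, -1.24013713e-03,  8.51725531e-05]]), 'contact_force': array([0.37814701, 0.03592967, 0.55131012]), 'wrist_torque': array([-0.01496667,  0.04134061, -0.02869736]), 'finger_gap': 0.08551328144425283}
```

View pics/scene0.png

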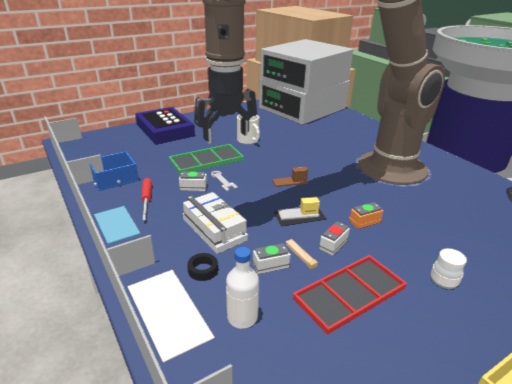

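View pics/side0.png

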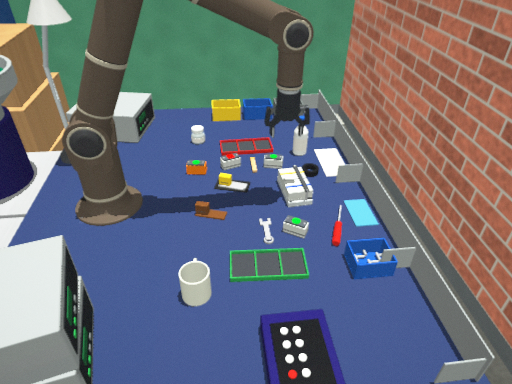

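View pics/wrist0.png

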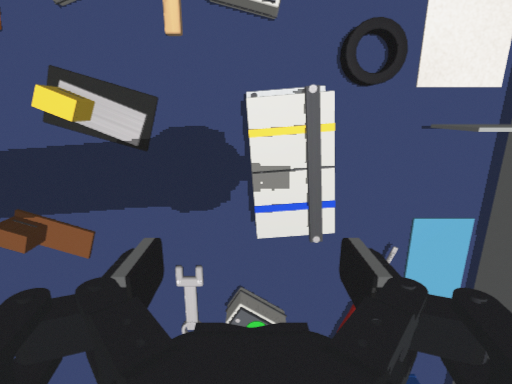

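The gauge is the yellow-handled one at wrist (75,105) / scene (305,212). Its look-alike is the brown one at wrist (45,235) / scene (292,178). Housings with green tags are at scene (193,181) and (270,257), and the red-tagged one is at (335,237). The orange block at (366,215) is a decoy. Next I measure.

```bash
cat >> h.py <<'E'
def comps(c,cond,minA=20):
    """cond(hsv,W)->mask; list of (area,u,v,median xyz, minAreaRect in world xy)"""
    hsv=cv2.cvtColor(np.ascontiguousarray(c['color']),cv2.COLOR_RGB2HSV);W=world(c)
    m=cond(hsv.astype(int),W).astype(np.uint8)
    n,l,st,ce=cv2.connectedComponentsWithStats(m)
    out=[]
    for i in range(1,n):
        if st[i,4]<minA: continue
        p=W[(l==i)];p=p[~np.isnan(p[:,0])]
        if len(p)<5: continue
        r=cv2.minAreaRect((p[:,:2]*1000).astype(np.float32))
        out.append((int(st[i,4]),ce[i].round(1),(np.median(p,0)*1000).round(1),np.round(r[0],1),np.round(r[1],1),round(r[2],1)))
    return out
def hue(lo,hi,s=120,v=60): return lambda h,W:(h[...,0]>=lo)&(h[...,0]<=hi)&(h[...,1]>s)&(h[...,2]>v)
E
python3 - <<'E'
from h import *
for n in ['scene','side','wrist']:
    c=viewer.read_camera(n)
    for nm,f in [('yellow',hue(22,34,140,120)),('green',hue(45,75)),('red',lambda h,W:((h[...,0]<6)|(h[...,0]>174))&(h[...,1]>150)&(h[...,2]>90)),('orange',hue(8,18,150,120)),('blue',hue(112,125,170,130))]:
        for o in comps(c,f): print(n,nm,*o)
c=viewer.read_camera('wrist');W=world(c)
for u,v in [(260,110),(320,120),(315,200),(260,220),(90,95),(70,135),(60,100),(120,110),(330,110),(330,220)]: print(u,v,(W[v,u]*1000).round(1))
E
```

```text
scene yellow 123 [309.3 207.1] [423.5  83.1  32.3] [422.3  83.8] [10.5 43.9] 59.6
scene yellow 244 [500.8 371.6] [456.4 632.7  41.9] [456.8 632.6] [  1.1 101.3] 89.8
scene yellow 31 [483.5 381.5] [520.4 632.7  65.2] [520.6 634.2] [9.5 3.6] 70.7
scene green 37 [484.9  41. ] [-651.5 -189.2  316.3] [-671.9 -196.8] [158.5  33.9] 31.4
scene green 42 [506.4  43.7] [-691.  -110.4  317.2] [-698.3 -124.2] [196.5  45.4] 22.4
scene green 74 [275.8  63.6] [  80.6 -597.   215.4] [  80.5 -600.4] [14.5 73.9] 9.8
scene green 60 [273.4  94.2] [  80.5 -609.    86.1] [  77.9 -605.8] [15.5 74.2] 8.0
scene green 489 [205.8 160.2] [ 534.3 -304.6   12.3] [ 524.7 -300.1] [221.4 227.8] 86.3
scene green 52 [367.4 207.3] [307.  178.1  47.2] [305.2 176.9] [29.7 23.4] 44.4
scene green 83 [271.4 249.7] [619.1 192.5  47.4] [619.2 193.2] [27.2 25.8] 67.9
scene red 161 [146.3 188.9] [ 765.6 -234.5   23.4] [ 764.6 -242.6] [96.2 22.6] 70.4
scene red 82 [335.5 229.5] [443.7 208.6  47.3] [443.5 208.4] [30.7 26.9] 22.7
scene red 1531 [348.  294.6] [545.5 364.4  12.8] [522.7 350.6] [227.8 110.1] 1.7
scene orange 362 [365.
[... 2194 characters left out ...]
 [215.8  23.6] 88.5
wrist red 60 [348.9 313.7] [ 764.8 -209.7   13.9] [ 761.8 -216.2] [41.1  2.6] 67.5
wrist orange 1145 [ 66.3 237.5] [375.6 -98.1   5.9] [365.9 -95.4] [38.1 83.6] 72.0
wrist orange 372 [ 12.1 240.6] [334.7 -84.3  44. ] [334.3 -85. ] [21.5 30.3] 71.7
wrist blue 77 [327.9 203.5] [710.3 -31.8  59.8] [710.3 -32.2] [ 6.7 14. ] 88.2
wrist blue 317 [280.  207.1] [657.6 -36.4  59.7] [653.3 -37.8] [65. 25.] 23.7
260 110 [633.9  68.2  57.8]
320 120 [694.6  58.4  66.4]
315 200 [694.6 -26.5  65.3]
260 220 [634.9 -51.9  59.7]
90 95 [436.   85.3  10.7]
70 135 [400.5  38.6   3. ]
60 100 [422.7  78.4  47.5]
120 110 [469.3  68.4  10.9]
330 110 [705.8  68.2  59.3]
330 220 [714.5 -52.3  58.5]
```

{"api": "servo_tool", "payload": {"targets": "-50 20 0 0 0 0.18 85; -100 40 0 0 0 0.36 85; -150 60 0 0 0 0.54 85; -185 75 0 0 0 0.72 85; -205 75 0 0 0 0.9 85"}}

```text
clock: 0.98
position: [0.4183, 0.0761, 0.2043]
ee_rot: [[0.001, 0.615, 0.788], [0.0, 0.788, -0.615], [-1.0, 0.0, 0.0]]
contact_force: [0.6, -0.2, 0.3]
finger_gap: 0.085
```

{"api": "servo_tool", "payload": {"targets": "0 0 0 0 0 0.15 85; 0 0 0 0 0 0.292 85; 0 0 0 0 0 0.292 85"}}

```text
clock: 1.35
position: [0.42, 0.0749, 0.2042]
ee_rot: [[0.0, 0.371, 0.929], [0.0, 0.929, -0.371], [-1.0, 0.0, 0.0]]
contact_force: [0.6, 0.3, -0.1]
finger_gap: 0.0849
```

Run:
```python
from h import *
c=cam('wrist','w1')
s=env.get_state();print(s['position'],s['clock'],s['ee_rot'].round(3))
for nm,f in [('yellow',hue(22,34,140,120))]:
        for o in comps(c,f): print(nm,*o)
```

```text
[0.42001885 0.07495751 0.20411411] 1.4 [[ 0.     0.373  0.928]
 [ 0.     0.928 -0.373]
 [-1.     0.     0.   ]]
yellow 185 [293.4  42. ] [309.9 163.7  40.7] [311.3 164.9] [78.7 31.6] 18.3
yellow 421 [248.7 156.4] [401.8  79.   47.8] [406.   79.1] [22.3 24.8] 68.9
```

View pics/w1.png

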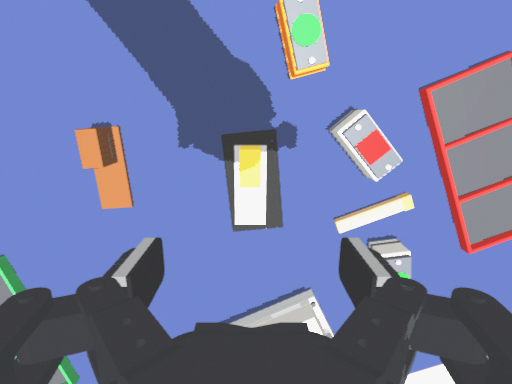

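```bash
cat >> h.py <<'E'
def polyrect(c,mask,z):
    """mask -> biggest contour -> cast contour to plane z -> minAreaRect (mm)"""
    cs,_=cv2.findContours(mask.astype(np.uint8),cv2.RETR_EXTERNAL,cv2.CHAIN_APPROX_NONE)
    k=max(cs,key=cv2.contourArea)[:,0,:]
    p=np.array([ray(c,u,v,z)[:2]*1000 for u,v in k],np.float32)
    r=cv2.minAreaRect(p);return np.round(r[0],1),np.round(r[1],1),round(r[2],1)
E
python3 - <<'E'
from h import *
c=cam('wrist');W=world(c)*1000
near=np.hypot(W[...,0]-430,W[...,1]-70)<90
m=near&(W[...,2]>42)&(W[...,2]<55); print('handle',m.sum(),polyrect(c,m,.047),np.nanmedian(W[m],0))
hsv=cv2.cvtColor(np.ascontiguousarray(c['color']),cv2.COLOR_RGB2HSV).astype(int)
for v in range(130,230,8):print(v,[tuple(hsv[v,u]) for u in (230,240,250,262,272)],W[v,250].round(1))
E
```

```text
handle 824 (array([415.2,  76.2]), array([23.4, 43.6]), 67.6) [414.36288339  76.05889944  47.96709021]
130 [(np.int64(113), np.int64(107), np.int64(122)), (np.int64(113), np.int64(105), np.int64(122)), (np.int64(114), np.int64(103), np.int64(119)), (np.int64(113), np.int64(64), np.int64(84)), (np.int64(90), np.int64(4), np.int64(59))] [378.2  90.4   1.9]
138 [(np.int64(120), np.int64(4), np.int64(60)), (np.int64(60), np.int64(4), np.int64(62)), (np.int64(30), np.int64(8), np.int64(61)), (np.int64(60), np.int64(8), np.int64(61)), (np.int64(90), np.int64(4), np.int64(59))] [387.   86.9   5.5]
146 [(np.int64(120), np.int64(4), np.int64(60)), (np.int64(21), np.int64(57), np.int64(214)), (np.int64(25), np.int64(171), np.int64(224)), (np.int64(150), np.int64(5), np.int64(203)), (np.int64(0), np.int64(4), np.int64(61))] [394.8  83.8  18.3]
154 [(np.int64(90), np.int64(4), np.int64(61)), (np.int64(27), np.int64(161), np.int64(245)), (np.int64(27), np.int64(159), np.int64(244)), (np.int64(0), np.int64(0), np.int64(247)), (np.int64(60), np.int64(3), np.int64(92))] [399.7  81.9  49.6]
162 [(np.
[... 1480 characters left out ...]
01), np.int64(172)), (np.int64(0), np.int64(0), np.int64(247)), (np.int64(0), np.int64(0), np.int64(247)), (np.int64(0), np.int64(0), np.int64(247)), (np.int64(75), np.int64(6), np.int64(92))] [472.7  52.5   9.3]
218 [(np.int64(113), np.int64(114), np.int64(197)), (np.int64(0), np.int64(0), np.int64(247)), (np.int64(0), np.int64(0), np.int64(247)), (np.int64(0), np.int64(0), np.int64(247)), (np.int64(30), np.int64(6), np.int64(90))] [482.9  48.3   9.5]
226 [(np.int64(113), np.int64(115), np.int64(208)), (np.int64(45), np.int64(6), np.int64(90)), (np.int64(75), np.int64(6), np.int64(91)), (np.int64(45), np.int64(5), np.int64(94)), (np.int64(70), np.int64(8), np.int64(92))] [495.   43.5   5. ]
```

Run:
```python
from h import *
c=cam('wrist');W=world(c)*1000
hsv=cv2.cvtColor(np.ascontiguousarray(c['color']),cv2.COLOR_RGB2HSV).astype(int)
m=(np.hypot(W[...,0]-440,W[...,1]-66)<90)&((hsv[...,1]<45)|((hsv[...,0]>18)&(hsv[...,0]<34)))&(W[...,2]<60)
m=cv2.morphologyEx(m.astype(np.uint8),cv2.MORPH_OPEN,np.ones((3,3)))
print('pad',polyrect(c,m,.004))
m=(np.hypot(W[...,0]-440,W[...,1]-66)<90)&(hsv[...,1]<45)&(hsv[...,2]>180)&(W[...,2]<30)
print('blade',polyrect(c,m,.009))
```

```text
pad (array([440.7,  69.4]), array([ 66.5, 128.1]), 73.7)
blade (array([443.3,  64.3]), array([ 41.4, 102.5]), 68.1)
```

{"api": "servo_tool", "payload": {"targets": "-5 1 -40 0 0 -0.012 85; -5 1 -80 0 0 -0.012 85; -5 1 -115 0 0 -0.012 85; -5 1 -140 0 0 -0.012 85; -5 1 -140 0 0 -0.012 85"}}

```text
clock: 2.12
position: [0.4137, 0.0758, 0.0627]
ee_rot: [[-0.004, 0.382, 0.924], [-0.001, 0.924, -0.382], [-1.0, -0.002, -0.003]]
contact_force: [0.6, 0.8, 0.3]
finger_gap: 0.0848
```

{"api": "servo_tool", "payload": {"targets": "0 0 -20 0 0 0 85; 0 0 -35 0 0 0 85; 0 0 -46 0 0 0 85; 0 0 -48 0 0 0 85; 0 0 -48 0 0 0 85"}}

```text
clock: 2.75
position: [0.4153, 0.0761, 0.0164]
ee_rot: [[0.001, 0.381, 0.925], [0.0, 0.925, -0.381], [-1.0, 0.0, 0.0]]
contact_force: [0.3, 0.2, -0.6]
finger_gap: 0.0853
```

{"api": "servo_tool", "payload": {"targets": "0 0 0 0 0 0 15; 0 0 0 0 0 0 15; 0 0 0 0 0 0 15; 0 0 0 0 0 0 15; 0 0 0 0 0 0 15"}}

```text
clock: 3.38
position: [0.4151, 0.0759, 0.0164]
ee_rot: [[0.0, 0.381, 0.925], [-0.0, 0.925, -0.381], [-1.0, -0.0, 0.0]]
contact_force: [-1.4, -1.0, 6.5]
finger_gap: 0.0213
```

{"api": "servo_tool", "payload": {"targets": "0 0 0 0 0 0 15; 0 0 0 0 0 0 15; 0 0 0 0 0 0 15; 0 0 5 0 0 0 15; 0 0 20 0 0 0 15"}}

```text
clock: 4.0
position: [0.4143, 0.0759, 0.0358]
ee_rot: [[-0.002, 0.381, 0.925], [-0.0, 0.925, -0.381], [-1.0, -0.001, -0.002]]
contact_force: [0.1, 0.6, -0.8]
finger_gap: 0.0211
```

{"api": "servo_tool", "payload": {"targets": "0 0 40 0 0 0 15; 10 0 90 0 0 0.12 15; 40 -10 130 0 0 0.24 15; 60 -20 130 0 0 0.36 15; 70 -30 130 0 0 0.473 15"}}

```text
clock: 4.62
position: [0.486, 0.0456, 0.1667]
ee_rot: [[0.001, -0.086, 0.996], [0.0, 0.996, 0.086], [-1.0, 0.0, 0.001]]
contact_force: [-0.2, 0.5, -2.3]
finger_gap: 0.0216
```

{"api": "servo_tool", "payload": {"targets": "15 -5 0 0 0 0 15; 15 -5 0 0 0 0 15; 15 -5 0 0 0 0 15"}}

```text
clock: 5.0
position: [0.4994, 0.0415, 0.1657]
ee_rot: [[-0.001, -0.081, 0.997], [0.0, 0.997, 0.081], [-1.0, 0.0, -0.001]]
contact_force: [0.2, -0.6, -1.2]
finger_gap: 0.0214
```

Run:
```python
from h import *
c=cam('wrist','w2');
s=env.get_state();print(s['position'],s['clock'],s['ee_rot'].round(4),s['contact_force'],s['finger_gap'])
cam('scene','s2')
```

```text
[0.49939072 0.04154167 0.16580078] 5.05 [[-8.000e-04 -8.180e-02  9.966e-01]
 [ 1.000e-04  9.966e-01  8.180e-02]
 [-1.000e+00  2.000e-04 -8.000e-04]] [-1.15002901  1.12552098 -1.13428479] 0.02111201444419744
```

View pics/w2.png

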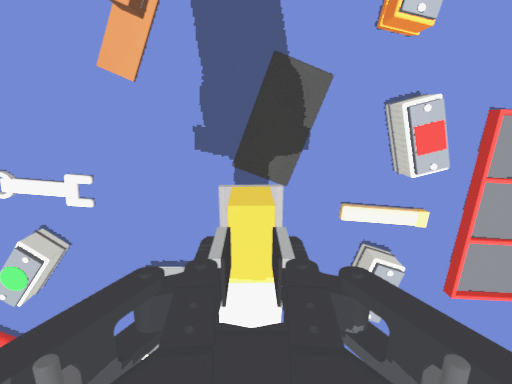

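View pics/s2.png

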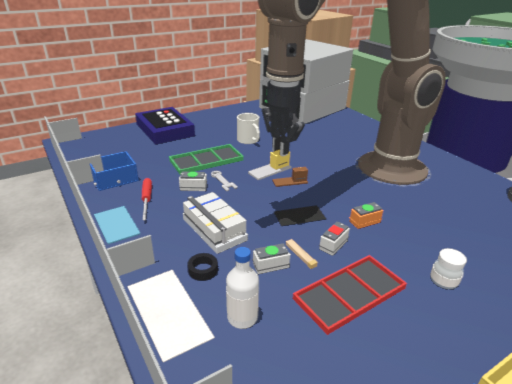

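{"api": "servo_tool", "payload": {"targets": "30 -25 35 0 0 -0.18 15; 60 -50 35 0 0 -0.36 15; 90 -75 35 0 0 -0.54 15; 120 -100 35 0 0 -0.72 15; 140 -115 35 0 0 -0.9 15"}}

```text
clock: 5.72
position: [0.6407, -0.0752, 0.2008]
ee_rot: [[-0.0, 0.735, 0.679], [-0.0, 0.679, -0.735], [-1.0, -0.0, 0.0]]
contact_force: [0.1, 0.1, -0.9]
finger_gap: 0.0211
```

{"api": "servo_tool", "payload": {"targets": "10 -5 0 0 0 -0.18 15; 20 -15 0 0 0 -0.36 15; 20 -15 0 0 0 -0.54 15; 20 -15 0 0 0 -0.67 15; 20 -15 0 0 0 -0.67 15"}}

```text
clock: 6.35
position: [0.6598, -0.0883, 0.2009]
ee_rot: [[-0.0, 0.996, 0.084], [0.0, 0.084, -0.996], [-1.0, -0.0, -0.0]]
contact_force: [-0.5, -0.2, -1.1]
finger_gap: 0.0209
```

Run:
```python
from h import *
import pickle
c=cam('wrist','w3');pickle.dump(dict(c),open('w3.pkl','wb'))
s=env.get_state();print(s['position'],s['clock'],s['ee_rot'].round(4),s['contact_force'],s['finger_gap'])
```

```text
[ 0.65979923 -0.08835692  0.20090447] 6.4 [[-3.000e-04  9.963e-01  8.620e-02]
 [ 1.000e-04  8.620e-02 -9.963e-01]
 [-1.000e+00 -3.000e-04 -1.000e-04]] [-0.62341416  0.78652334 -0.80153304] 0.021243724658504142
```

View pics/w3.png

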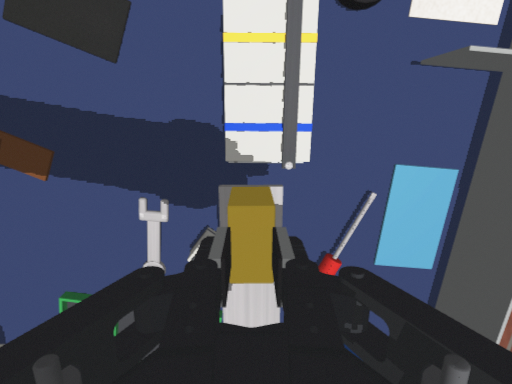

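```bash
cat > m3.py <<'E'
from h import *
import pickle
c=pickle.load(open('w3.pkl','rb'));W=world(c)*1000
hsv=cv2.cvtColor(np.ascontiguousarray(c['color']),cv2.COLOR_RGB2HSV).astype(int)
H,S,V=[hsv[...,i] for i in range(3)]
vv,uu=np.indices(H.shape)
my=(H>20)&(H<35)&(S>140)&(vv<60);mb=(H>108)&(H<126)&(S>180)&(V>120)&(vv>110)&(vv<145)&(uu>215)&(uu<320)
ztop=.064
print('table z', np.nanmedian(W[60:90,150:200,2]), 'top z by rows',[np.nanmedian(W[v,235:280,2]).round(1) for v in (15,60,75,95,105,115,145)])
for nm,m in(('y',my),('b',mb)):
  ztop=np.nanmedian(W[m][:,2])/1000
  for z in (.060,.064):
    p=np.array([ray(c,u,v,z)[:2]*1000 for v,u in zip(*np.where(m))])
    L=cv2.fitLine(p.astype(np.float32),cv2.DIST_L2,0,.01,.01).ravel()
    d=L[:2]*np.sign(L[0])
    print(nm,m.sum(),'depthz',ztop,'z',z,'yaw',np.degrees(np.arctan2(d[1],d[0])).round(2),'pt',L[2:],'x',p[:,0].min(),p[:,0].max(),'y@650',(L[3]+(650-L[2])*d[1]/d[0]))
# front top edge, left boundary of white per row
for v in list(range(5,160,8)):
    r=np.where((V[v,200:260]>150)&(S[v,200:260]<60))[0]
    if len(r): u=200+r[0]; print(v,u,ray(c,u-.5,v,.06)[:2].round(4)*1000,W[v,u+1:u+4,2].round(1))
m=(H>15)&(H<35)&(S>120)&(vv>185)&(vv<285)&(uu>215)&(uu<290)
s=env.get_state();T=s['position']*1000
zt=(T[2]-16.4+47)/1000
r=polyrect(c,m,zt);print('handle',r,'TCP',T,'rel',r[0]-T[:2],'depth',np.nanmedian(W[m][:,2]),zt)
E
python3 m3.py
```

```text
table z 1.1121352072002186 top z by rows [np.float64(59.3), np.float64(59.0), np.float64(59.3), np.float64(59.1), np.float64(59.2), np.float64(59.0), np.float64(58.8)]
y 681 depthz 0.059884078117823265 z 0.06 yaw 4.48 pt [661.6659   47.91815] x 621.281453840959 710.5952373756751 y@650 47.00396
y 681 depthz 0.059884078117823265 z 0.064 yaw 4.48 pt [661.57056  47.02081] x 621.7042221576488 709.8720573008026 y@650 46.11409
b 460 depthz 0.05986414796213828 z 0.06 yaw 4.44 pt [668.6076 -35.6767] x 627.4227825164159 717.3414091332497 y@650 -37.122208
b 460 depthz 0.05986414796213828 z 0.064 yaw 4.44 pt [668.42316  -35.501472] x 627.7667539728767 716.5316717055383 y@650 -36.93265
5 223 [619.4  71.4] [58.8 58.9 59.6]
13 223 [619.8  64.8] [57.7 59.  58.6]
21 223 [620.2  58.1] [59.2 60.  59.6]
29 223 [620.6  51.3] [58.6 57.5 58.4]
45 223 [621.4  37.4] [58.1 58.2 59.1]
53 224 [622.8  30.5] [58.3 60.1 58.8]
61 224 [623.2  23.3] [59.  58.9 58.6]
69 224 [623.7  16. ] [59.5 58.8 60.4]
77 224 [624.1   8.7] [58.8 58.5 60.2]
85 225 [625.6   1.3] [59.7 59.1 58.4]
93 224 [625.   -6.3] [59.9 59.4 58.8]
101 224 [625.5 -13.9] [58.8 58.9 58.9]
109 225 [627.  -21.6] [59.7 58.5 59.4]
117 225 [627.4 -29.5] [58.5 58.6 58.8]
133 225 [628.4 -45.5] [58.7 58.9 58.9]
141 235 [639.3 -52.8] [59.2 59.2 58.2]
149 235 [639.9 -61.1] [57.9 59.9 59.6]
157 253 [659.5 -67.9] [59.8 58.4 59.7]
handle (array([659.3, -83.6]), array([23.6, 52.5]), 4.9) TCP [659.79923487 -88.35692092 200.90446671] rel [-0.49923487  4.75692092] depth 232.11318144784286 0.23150446671404953
```

Run:
```python
from h import *
import pickle
c=pickle.load(open('w3.pkl','rb'))
g=cv2.cvtColor(np.ascontiguousarray(c['color']),cv2.COLOR_RGB2HSV)
m=((g[...,1]<60)&(g[...,2]<110)); m[80:]=0;m[:,150:]=0
cs,_=cv2.findContours(m.astype(np.uint8),0,2);k=max(cs,key=cv2.contourArea)
ap=cv2.approxPolyDP(k,3,True)[:,0];print(ap)
for u,v in ap: print(u,v,(ray(c,u+.3,v+.5,.004)*1000).round(1))
```

```text
[[  5   0]
 [  4  18]
 [116  61]
 [129   1]]
5 0 [375.6  72.4   4. ]
4 18 [372.2  54.4   4. ]
116 61 [494.8  20.5   4. ]
129 1 [511.1  82.9   4. ]
```

{"api": "servo_tool", "payload": {"targets": "-20 20 0 0 0 -0.18 15; -40 40 0 0 0 -0.36 15; -60 60 0 0 0 -0.54 15; -80 80 0 0 0 -0.72 15; -85 90 0 0 0 -0.9 15"}}

```text
clock: 7.02
position: [0.5737, 0.0026, 0.2012]
ee_rot: [[-0.0, 0.683, -0.73], [0.001, -0.73, -0.683], [-1.0, -0.001, -0.0]]
contact_force: [0.3, -1.3, -1.8]
finger_gap: 0.0212
```

{"api": "servo_tool", "payload": {"targets": "0 0 0 0 0 -0.18 15; 0 0 0 0 0 -0.36 15; 0 0 0 0 0 -0.54 15; 0 0 0 0 0 -0.67 15; 0 0 0 0 0 -0.67 15"}}

```text
clock: 7.65
position: [0.5749, 0.0013, 0.2011]
ee_rot: [[0.0, 0.087, -0.996], [0.0, -0.996, -0.087], [-1.0, -0.0, -0.0]]
contact_force: [0.1, 0.2, -2.0]
finger_gap: 0.0211
```

Run:
```python
from h import *
import pickle
c=cam('wrist','w4');pickle.dump(dict(c),open('w4.pkl','wb'))
s=env.get_state();print(s['position'],s['clock'],s['ee_rot'].round(4),s['qpos'])
```

```text
[0.57492873 0.00125354 0.2010745 ] 7.7 [[ 1.000e-04  8.870e-02 -9.961e-01]
 [ 0.000e+00 -9.961e-01 -8.870e-02]
 [-1.000e+00 -0.000e+00 -1.000e-04]] [-22.1792392   19.34601329  22.2819871  100.03761901  -8.1642818
  62.2000569  -82.12398337]
```

View pics/w4.png

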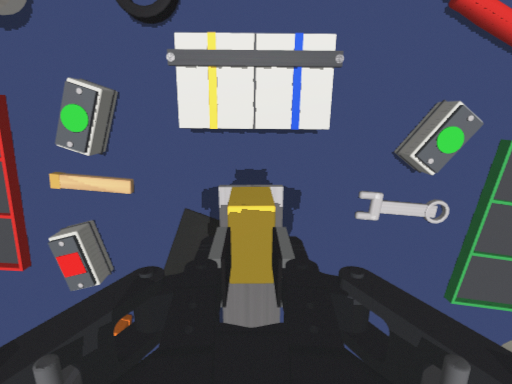

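```bash
cat > m4.py <<'E'
from h import *
import pickle
c=pickle.load(open('w4.pkl','rb'));W=world(c)*1000
hsv=cv2.cvtColor(np.ascontiguousarray(c['color']),cv2.COLOR_RGB2HSV).astype(int)
H,S,V=[hsv[...,i] for i in range(3)]
vv,uu=np.indices(H.shape)
my=(H>20)&(H<35)&(S>140)&(vv<135)&(vv>25)&(uu>190)&(uu<230);mb=(H>108)&(H<126)&(S>180)&(V>120)&(vv>70)&(vv<128)&(uu>280)&(uu<310)
for nm,m in(('y',my),('b',mb)):
    z=.06
    p=np.array([ray(c,u,v,z)[:2]*1000 for v,u in zip(*np.where(m))])
    L=cv2.fitLine(p.astype(np.float32),cv2.DIST_L2,0,.01,.01).ravel()
    d=L[:2]*np.sign(L[0])
    print(nm,m.sum(),'yaw',np.degrees(np.arctan2(d[1],d[0])).round(2),'x',p[:,0].min(),p[:,0].max(),'y@650',(L[3]+(650-L[2])*d[1]/d[0]))
for u in range(185,330,12):
    r=np.where((V[90:140,u]>120)&(S[90:140,u]<60))[0]
    if len(r): v=90+r[-1]; print(u,v,ray(c,u,v+.5,.06)[:2].round(4)*1000)
m=(H>15)&(H<35)&(S>120)&(vv>185)&(vv<285)&(uu>215)&(uu<290)
s=env.get_state();T=s['position']*1000
zt=(T[2]-16.4+47)/1000
r=polyrect(c,m,zt);print('handle',r,'rel',(r[0]-T[:2])@s['ee_rot'][:2,1:])
for v in (215,230,245,260,275):
    q=np.where(m[v])[0];a=ray(c,q[0]-.5,v,zt)*1000;b=ray(c,q[-1]+.5,v,zt)*1000
    print(v,q[0],q[-1],((a+b)/2-T)[:2]@s['ee_rot'][:2,1:])
E
python3 m4.py
```

```text
y 563 yaw 4.51 x 621.2011465484761 710.1422875538168 y@650 47.053043
b 369 yaw 4.58 x 629.6336359458257 683.8002531181884 y@650 -37.07305
185 127 [619.4  73.8]
197 128 [619.5  61.4]
209 127 [621.6  49.1]
221 128 [621.7  36.7]
233 128 [622.8  24.3]
245 128 [623.9  12. ]
257 128 [ 6.25e+02 -4.00e-01]
269 128 [626.  -12.7]
281 128 [627.1 -25.1]
305 129 [628.3 -49.9]
317 129 [629.4 -62.3]
329 128 [631.5 -74.4]
handle (array([579.3,   1.7]), array([53.2, 24. ]), 5.0) rel [-0.05686212 -4.39364205]
215 228 274 [ 1.32977262e-02 -1.64660937e+01]
230 230 272 [ 4.30623271e-03 -8.36757904e+00]
245 230 272 [-0.00509418 -0.03286073]
260 231 271 [-0.01470078  8.5485481 ]
275 230 273 [ 0.2416316  17.38790113]
```

{"api": "servo_tool", "payload": {"targets": "-20 10 0 0 0 0.18 15; -40 20 0 0 0 0.36 15; -60 35 0 0 0 0.54 15; -60 35 0 0 0 0.72 15; -60 35 0 0 0 0.9 15"}}

```text
clock: 8.32
position: [0.5149, 0.0363, 0.2014]
ee_rot: [[0.001, 0.839, -0.545], [0.0, -0.545, -0.839], [-1.0, 0.0, -0.001]]
contact_force: [0.1, 0.5, -1.6]
finger_gap: 0.0208
```

{"api": "servo_tool", "payload": {"targets": "0 0 0 0 0 0.18 15; 0 0 0 0 0 0.36 15; 0 0 0 0 0 0.54 15; 0 0 0 0 0 0.72 15; 0 0 0 0 0 0.9 15"}}

```text
clock: 8.95
position: [0.515, 0.0359, 0.2012]
ee_rot: [[0.0, 0.948, 0.318], [0.0, 0.318, -0.948], [-1.0, 0.0, 0.0]]
contact_force: [-0.7, 0.8, -1.6]
finger_gap: 0.021
```

{"api": "servo_tool", "payload": {"targets": "0 0 0 0 0 0.18 15; 0 0 0 0 0 0.36 15; 0 0 0 0 0 0.54 15; 0 0 0 0 0 0.72 15; 0 0 0 0 0 0.9 15"}}

```text
clock: 9.57
position: [0.515, 0.0359, 0.2012]
ee_rot: [[0.0, 0.34, 0.94], [-0.0, 0.94, -0.34], [-1.0, 0.0, 0.0]]
contact_force: [-0.4, -0.3, -1.1]
finger_gap: 0.021
```

{"api": "servo_tool", "payload": {"targets": "0 0 0 0 0 0.18 15; 0 0 0 0 0 0.36 15; 0 0 0 0 0 0.431 15; 0 0 0 0 0 0.431 15; 0 0 0 0 0 0.431 15"}}

```text
clock: 10.2
position: [0.515, 0.0359, 0.2011]
ee_rot: [[0.0, -0.073, 0.997], [-0.0, 0.997, 0.073], [-1.0, -0.0, 0.0]]
contact_force: [0.6, 0.3, -1.6]
finger_gap: 0.0209
```

```bash
cat > st.py <<'E'
from h import *
s=env.get_state();R=s['ee_rot'];print((s['position']*1000).round(2),'yaw',np.degrees(np.arctan2(R[1,2],R[0,2])).round(2),'t',s['clock'],'F',s['contact_force'].round(1),'gap',round(s['finger_gap']*1000,1),'j7',s['qpos'][[4,6]].round(0),R[2].round(4))
E
python3 st.py
```

```text
[515.01  35.91 201.06] yaw 4.19 t 10.2 F [ 0.6  0.3 -1.6] gap 20.9 j7 [ 1. 83.] [-1.e+00 -0.e+00  1.e-04]
```

{"api": "servo_tool", "payload": {"targets": "0 0 -40 0 0 0.005 15; 0 0 -80 0 0 0.005 15; 0 0.5 -120 0 0 0.005 15; 0 0.5 -150 0 0 0.005 15; 0 0.5 -167 0 0 0.005 15"}}

```text
clock: 10.82
position: [0.5143, 0.0365, 0.0326]
ee_rot: [[-0.002, -0.078, 0.997], [-0.0, 0.997, 0.078], [-1.0, -0.0, -0.002]]
contact_force: [0.5, 0.0, -0.1]
finger_gap: 0.0212
```

{"api": "servo_tool", "payload": {"targets": "0 0 0 0 0 0 15; 0 0 0 0 0 0 15; 0 0 0 0 0 0 15"}}

```text
clock: 11.2
position: [0.516, 0.0366, 0.0352]
ee_rot: [[0.002, -0.078, 0.997], [0.0, 0.997, 0.078], [-1.0, 0.0, 0.002]]
contact_force: [-0.1, 0.0, -1.2]
finger_gap: 0.0211
```

```bash
python3 st.py
python3 - <<'E'
from h import *
cam('wrist','w5');c=cam('scene');cv2.imwrite('pics/s5.png',cv2.resize(c['color'][150:290,150:350,::-1],None,fx=4,fy=4))
c=cam('side');cv2.imwrite('pics/d5.png',cv2.resize(c['color'][140:240,180:340,::-1],None,fx=5,fy=5))
E
```

```text
[515.97  36.62  35.22] yaw 4.48 t 11.2 F [-0.1  0.  -1.2] gap 21.1 j7 [ 4. 82.] [-1.0e+00  1.0e-04  2.3e-03]
```

View pics/d5.png

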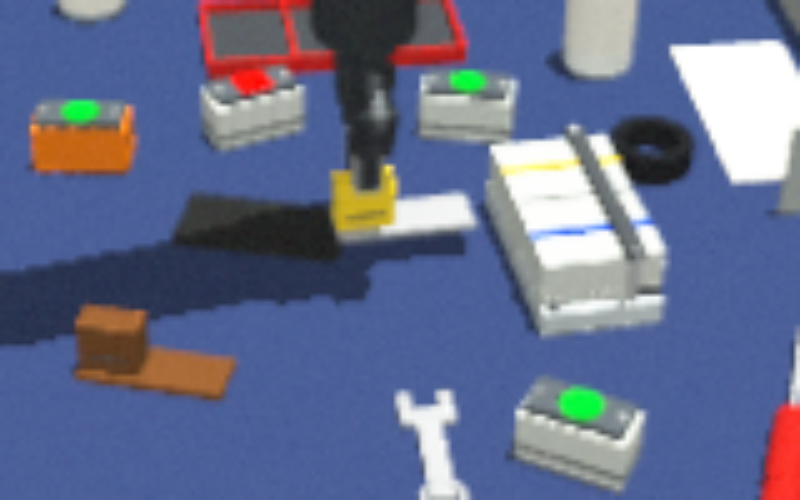

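View pics/s5.png

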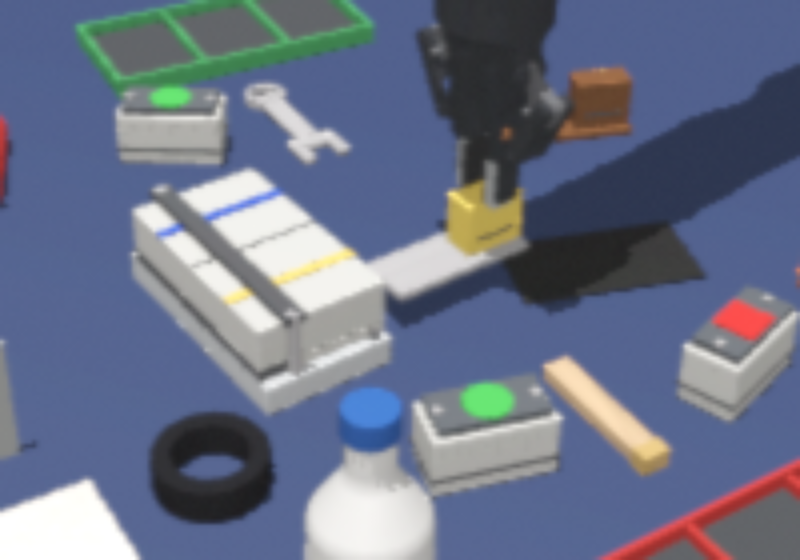

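{"api": "servo_tool", "payload": {"targets": "0 0 0 0 0 0 15; 0 0 0 0 0 0 15; 0 0 0 0 0 0 15"}}

```text
clock: 11.72
position: [0.515, 0.0365, 0.034]
ee_rot: [[-0.0, -0.078, 0.997], [0.0, 0.997, 0.078], [-1.0, 0.0, 0.0]]
contact_force: [0.4, 0.4, -0.1]
finger_gap: 0.0215
```

```bash
python3 st.py
python3 - <<'E'
from h import *
# blade height check by depth from scene camera
for n in ('scene','side'):
    c=viewer.read_camera(n);W=world(c)*1000
    hsv=cv2.cvtColor(np.ascontiguousarray(c['color']),cv2.COLOR_RGB2HSV).astype(int)
    th=np.radians(4.5);dx=W[...,0]-516;dy=W[...,1]-36.6
    a=dx*np.cos(th)+dy*np.sin(th);b=-dx*np.sin(th)+dy*np.cos(th)
    for lo,hi in((27,40),(40,55),(55,68),(68,80)):
        m=(a>lo)&(a<hi)&(abs(b)<16)&(W[...,2]>12)&(W[...,2]<45);print(n,lo,m.sum(),np.nanmedian(W[m][:,2]).round(1))
    m=(a>10)&(a<100)&(abs(b)<35)&(W[...,2]>12)&(W[...,2]<40)&(hsv[...,1]<70);print('extent a',np.percentile(a[m],[1,99]),'b',np.percentile(b[m],[1,50,99]))
E
```

```text
[515.   36.5  34. ] yaw 4.48 t 11.725 F [ 0.4  0.4 -0.1] gap 21.5 j7 [ 4. 82.] [-1.  0.  0.]
scene 27 37 26.8
scene 40 45 26.3
scene 55 36 26.4
scene 68 37 26.9
extent a [13.88457448 81.73372209] b [-22.22322416   1.56045873  18.57966762]
side 27 18 26.9
side 40 23 26.4
side 55 16 26.7
side 68 15 25.8
extent a [13.81898771 79.38102879] b [-22.62042115  -4.41524522  23.36228598]
```

{"api": "servo_tool", "payload": {"targets": "8 0.6 0 0 0 0 15; 16 1.3 0 0 0 0 15; 23 1.8 0 0 0 0 15; 28 2.2 0 0 0 0 15; 32 2.5 0 0 0 0 15"}}

```text
clock: 12.45
position: [0.5473, 0.039, 0.0339]
ee_rot: [[-0.0, -0.078, 0.997], [0.0, 0.997, 0.078], [-1.0, 0.0, -0.0]]
contact_force: [0.4, -0.8, -0.8]
finger_gap: 0.0214
```

```bash
python3 st.py
```

```text
[547.28  39.    33.89] yaw 4.48 t 12.45 F [ 0.4 -0.8 -0.8] gap 21.4 j7 [ 4. 82.] [-1.e+00  0.e+00 -2.e-04]
```

{"api": "servo_tool", "payload": {"targets": "8 0.6 0 0 0 0 15; 17 1.3 0 0 0 0 15; 26 2.0 0 0 0 0 15; 35 2.7 0 0 0 0 15; 42 3.3 0 0 0 0 15"}}

```text
clock: 13.08
position: [0.5897, 0.0424, 0.0339]
ee_rot: [[0.0, -0.078, 0.997], [0.0, 0.997, 0.078], [-1.0, 0.0, 0.0]]
contact_force: [0.7, -0.8, -0.8]
finger_gap: 0.0208
```

{"api": "servo_tool", "payload": {"targets": "3 0.2 0 0 0 0 15; 5 0.4 0 0 0 0 15; 7 0.6 0 0 0 0 15"}}

```text
clock: 13.45
position: [0.5959, 0.0429, 0.034]
ee_rot: [[-0.0, -0.078, 0.997], [-0.0, 0.997, 0.078], [-1.0, -0.0, -0.0]]
contact_force: [0.5, 0.1, -0.9]
finger_gap: 0.0209
```

```bash
python3 st.py
```

```text
[595.89  42.87  34.  ] yaw 4.48 t 13.45 F [ 0.5  0.1 -0.9] gap 20.9 j7 [ 3. 83.] [-1.e+00 -0.e+00 -2.e-04]
```

Now 1 mm steps until the shoulder makes contact.

{"api": "servo_tool", "payload": {"targets": "1 0.1 0 0 0 0 15; 1.5 0.1 0 0 0 0 15; 2 0.2 0 0 0 0 15"}}

```text
clock: 13.82
position: [0.598, 0.0431, 0.034]
ee_rot: [[-0.0, -0.078, 0.997], [0.0, 0.997, 0.078], [-1.0, 0.0, -0.0]]
contact_force: [-0.6, 0.5, -1.3]
finger_gap: 0.0214
```

{"api": "servo_tool", "payload": {"targets": "0.5 0 0 0 0 0 15; 1 0.1 0 0 0 0 15; 1 0.1 0 0 0 0 15"}}

```text
clock: 14.2
position: [0.5991, 0.0432, 0.034]
ee_rot: [[0.0, -0.078, 0.997], [0.0, 0.997, 0.078], [-1.0, 0.0, 0.0]]
contact_force: [0.3, -0.5, -0.2]
finger_gap: 0.0212
```

{"api": "servo_tool", "payload": {"targets": "0.5 0 0 0 0 0 15; 1 0.1 0 0 0 0 15; 1 0.1 0 0 0 0 15"}}

```text
clock: 14.58
position: [0.5994, 0.0432, 0.0338]
ee_rot: [[-0.001, -0.078, 0.997], [-0.0, 0.997, 0.078], [-1.0, -0.0, -0.001]]
contact_force: [-2.3, -1.0, -0.4]
finger_gap: 0.0211
```

{"api": "servo_tool", "payload": {"targets": "0 0 0 0 0 0 15; 0 0 0 0 0 0 15; 0 0 0 0 0 0 15; 0 0 0 0 0 0 15; 0 0 0 0 0 0 15"}}

```text
clock: 15.2
position: [0.5995, 0.0432, 0.0338]
ee_rot: [[-0.001, -0.078, 0.997], [-0.0, 0.997, 0.078], [-1.0, -0.0, -0.001]]
contact_force: [-4.9, -0.4, 1.3]
finger_gap: 0.0211
```

{"api": "servo_tool", "payload": {"targets": "0 0 0 0 0 0 15; 0 0 0 0 0 0 15; 0 0 0 0 0 0 15; 0 0 0 0 0 0 15; 0 0 0 0 0 0 15"}}

```text
clock: 15.82
position: [0.5995, 0.0432, 0.0338]
ee_rot: [[-0.001, -0.078, 0.997], [-0.0, 0.997, 0.078], [-1.0, -0.0, -0.001]]
contact_force: [-4.9, -0.8, 0.9]
finger_gap: 0.021
```

```bash
python3 st.py
python3 - <<'E'
from h import *
c=cam('scene');cv2.imwrite('pics/s6.png',cv2.resize(c['color'][150:290,150:350,::-1],None,fx=4,fy=4))
c=cam('wrist');cv2.imwrite('pics/w6.png',c['color'][:,:,::-1])
E
```

```text
[599.48  43.23  33.85] yaw 4.48 t 15.825 F [-4.9 -0.8  0.9] gap 21.0 j7 [ 3. 83.] [-1.    -0.    -0.001]
```

View pics/s6.png

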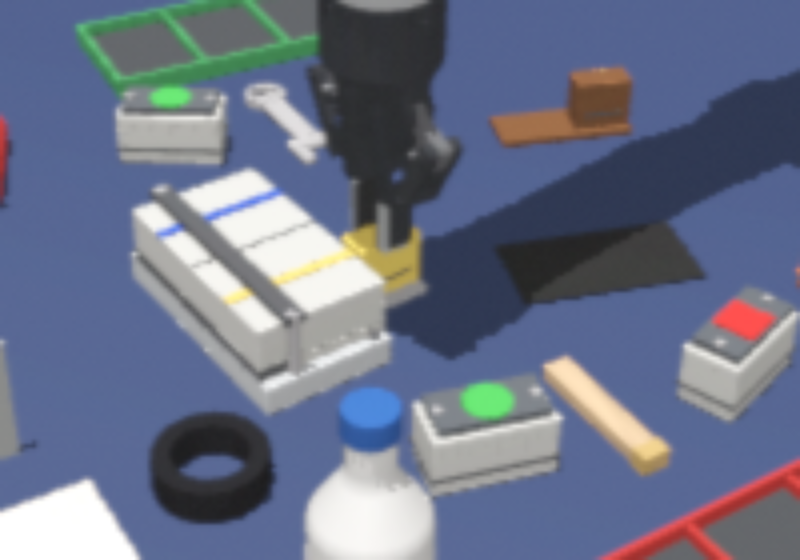

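View pics/w6.png

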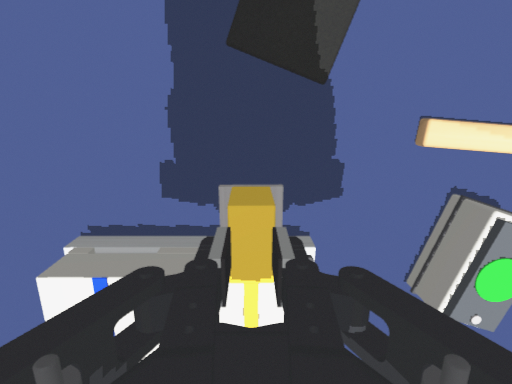

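{"api": "servo_tool", "payload": {"targets": "-10 -0.8 0 0 0 0 15; -28 -2.2 0 0 0 0 15; -48 -3.8 0 0 0 0 15; -68 -5.4 0 0 0 0 15; -84.7 -6.7 0 0 0 0 15"}}

```text
clock: 16.55
position: [0.5153, 0.0366, 0.0344]
ee_rot: [[0.002, -0.078, 0.997], [0.0, 0.997, 0.078], [-1.0, 0.0, 0.002]]
contact_force: [-0.2, 0.1, -1.7]
finger_gap: 0.021
```

{"api": "servo_tool", "payload": {"targets": "0 -10 0 0 0 0 15; 2 -35 0 0 0 0 15; 5 -60 0 0 0 0 15; 6.6 -78 0 0 0 0 15; 6.6 -83.7 0 0 0 0 15"}}

```text
clock: 17.18
position: [0.5225, -0.0487, 0.0341]
ee_rot: [[0.001, -0.076, 0.997], [-0.0, 0.997, 0.076], [-1.0, -0.0, 0.001]]
contact_force: [0.1, 0.7, -0.3]
finger_gap: 0.0209
```

{"api": "servo_tool", "payload": {"targets": "0 0 0 0 0 0 15; 0 0 0 0 0 0 15; 0 0 0 0 0 0 15; 0 0 0 0 0 0 15"}}

```text
clock: 17.68
position: [0.5219, -0.0466, 0.034]
ee_rot: [[0.0, -0.079, 0.997], [0.0, 0.997, 0.079], [-1.0, 0.0, 0.0]]
contact_force: [-0.3, -0.3, -1.4]
finger_gap: 0.0215
```

```bash
python3 st.py
python3 - <<'E'
from h import *
c=cam('wrist');cv2.imwrite('pics/w7.png',c['color'][:,:,::-1])
W=world(c)*1000;T=env.get_state()['position']*1000
hsv=cv2.cvtColor(np.ascontiguousarray(c['color']),cv2.COLOR_RGB2HSV).astype(int)
m=(hsv[...,0]>15)&(hsv[...,0]<35)&(hsv[...,1]>120);m[:180]=0;m[290:]=0;m[:,:215]=0;m[:,290:]=0
print(polyrect(c,m,(T[2]-16.4+47)/1000),[ (np.where(m[v])[0][[0,-1]]) for v in (215,235,260)], np.where(m.any(1))[0][[0,-1]])
E
```

```text
[521.93 -46.55  34.01] yaw 4.53 t 17.675 F [-0.3 -0.3 -1.4] gap 21.5 j7 [ 3. 91.] [-1.e+00  1.e-04  0.e+00]
(array([516.9, -47. ]), array([52. , 23.6]), 4.5) [array([228, 274]), array([230, 272]), array([231, 271])] [187 281]
```

View pics/w7.png

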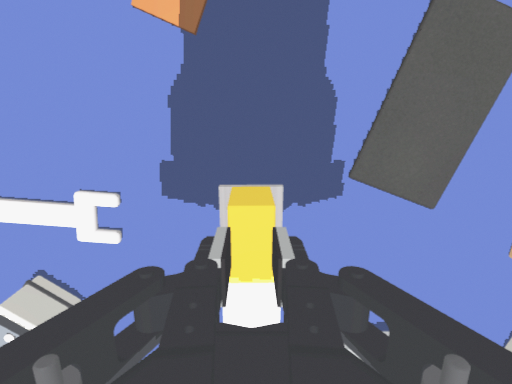

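{"api": "servo_tool", "payload": {"targets": "8 0.2 0 0 0 0 15; 16 0.8 0 0 0 0 15; 23 1.3 0 0 0 0 15; 28 1.7 0 0 0 0 15; 32 2.1 0 0 0 0 15"}}

```text
clock: 18.35
position: [0.5541, -0.045, 0.0339]
ee_rot: [[-0.0, -0.078, 0.997], [0.0, 0.997, 0.078], [-1.0, 0.0, -0.0]]
contact_force: [0.2, 0.0, -1.4]
finger_gap: 0.021
```

{"api": "servo_tool", "payload": {"targets": "8 0.6 0 0 0 0 15; 17 1.3 0 0 0 0 15; 26 2.0 0 0 0 0 15; 35 2.7 0 0 0 0 15; 41 3.2 0 0 0 0 15"}}

```text
clock: 18.98
position: [0.5956, -0.0417, 0.0339]
ee_rot: [[0.0, -0.078, 0.997], [0.0, 0.997, 0.078], [-1.0, 0.0, 0.0]]
contact_force: [0.4, 0.2, -1.0]
finger_gap: 0.021
```

{"api": "servo_tool", "payload": {"targets": "3 0.2 0 0 0 0 15; 5 0.4 0 0 0 0 15; 7 0.6 0 0 0 0 15; 8 0.6 0 0 0 0 15"}}

```text
clock: 19.48
position: [0.6029, -0.0412, 0.034]
ee_rot: [[0.0, -0.078, 0.997], [0.0, 0.997, 0.078], [-1.0, 0.0, 0.0]]
contact_force: [0.2, 0.3, -1.3]
finger_gap: 0.0209
```

{"api": "servo_tool", "payload": {"targets": "1 0.1 0 0 0 0 15; 1.5 0.1 0 0 0 0 15; 2 0.2 0 0 0 0 15"}}

```text
clock: 19.85
position: [0.6049, -0.041, 0.034]
ee_rot: [[-0.0, -0.078, 0.997], [0.0, 0.997, 0.078], [-1.0, 0.0, -0.0]]
contact_force: [0.2, 0.3, -1.4]
finger_gap: 0.021
```

{"api": "servo_tool", "payload": {"targets": "0.5 0 0 0 0 0 15; 1 0.1 0 0 0 0 15; 1.5 0.1 0 0 0 0 15; 1.5 0.1 0 0 0 0 15"}}

```text
clock: 20.35
position: [0.6059, -0.0409, 0.0339]
ee_rot: [[-0.001, -0.078, 0.997], [0.0, 0.997, 0.078], [-1.0, 0.0, -0.001]]
contact_force: [-1.7, 0.1, -0.4]
finger_gap: 0.021
```

{"api": "servo_tool", "payload": {"targets": "0.3 0 0 0 0 0 15; 0.5 0 0 0 0 0 15; 0.5 0 0 0 0 0 15; 0.5 0 0 0 0 0 15; 0.5 0 0 0 0 0 15"}}

```text
clock: 20.98
position: [0.606, -0.041, 0.0338]
ee_rot: [[-0.002, -0.078, 0.997], [-0.0, 0.997, 0.078], [-1.0, 0.0, -0.002]]
contact_force: [-5.1, -0.0, 1.6]
finger_gap: 0.021
```

{"api": "servo_tool", "payload": {"targets": "0 0 0 0 0 0 15; 0 0 0 0 0 0 15; 0 0 0 0 0 0 15; 0 0 0 0 0 0 15; 0 0 0 0 0 0 15"}}

```text
clock: 21.6
position: [0.606, -0.0409, 0.0338]
ee_rot: [[-0.002, -0.078, 0.997], [-0.0, 0.997, 0.078], [-1.0, 0.0, -0.002]]
contact_force: [-5.8, -0.8, 0.0]
finger_gap: 0.0211
```

```bash
python3 st.py
python3 - <<'E'
from h import *
c=cam('side');cv2.imwrite('pics/d8.png',cv2.resize(c['color'][140:240,180:340,::-1],None,fx=5,fy=5))
E
```

```text
[605.96 -40.95  33.75] yaw 4.48 t 21.6 F [-5.8 -0.8  0. ] gap 21.1 j7 [ 3. 91.] [-1.0e+00  1.0e-04 -1.8e-03]
```

View pics/d8.png

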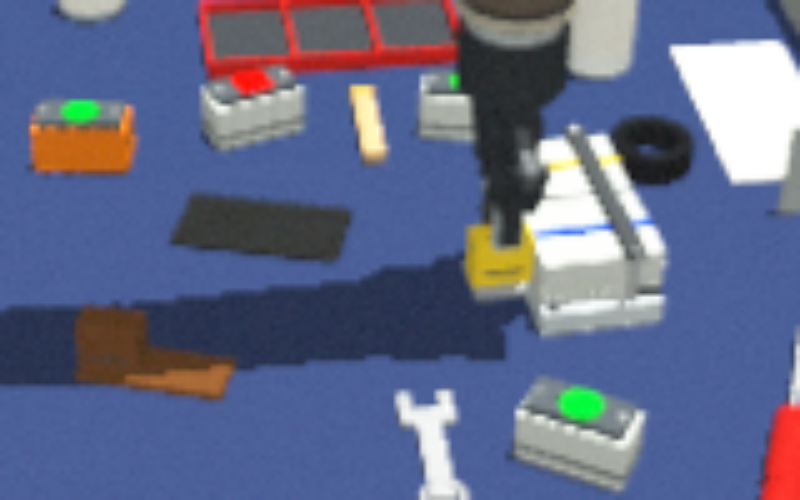

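{"api": "servo_tool", "payload": {"targets": "-10 -0.8 0 0 0 0 15; -28 -2.2 0 0 0 0 15; -48 -3.8 0 0 0 0 15; -68 -5.4 0 0 0 0 15; -84.7 -6.7 0 0 0 0 15"}}

```text
clock: 22.28
position: [0.522, -0.0477, 0.0343]
ee_rot: [[0.002, -0.078, 0.997], [-0.0, 0.997, 0.078], [-1.0, -0.0, 0.002]]
contact_force: [1.1, -0.6, -1.3]
finger_gap: 0.0211
```

{"api": "servo_tool", "payload": {"targets": "0 0 40 0 0 0 15; -25 30 60 0 0 -0.1 15; -55 65 60 0 0 -0.2 15; -85 95 60 0 0 -0.3 15; -110 125 60 0 0 -0.363 15"}}

```text
clock: 22.9
position: [0.4116, 0.0784, 0.0945]
ee_rot: [[0.002, 0.283, 0.959], [0.001, 0.959, -0.283], [-1.0, 0.001, 0.002]]
contact_force: [0.4, 0.9, -1.0]
finger_gap: 0.0213
```

{"api": "servo_tool", "payload": {"targets": "0 0 0 0 0 0 15; 0 0 0 0 0 0 15; 0 0 0 0 0 0 15"}}

```text
clock: 23.28
position: [0.4131, 0.0767, 0.0941]
ee_rot: [[0.001, 0.282, 0.959], [0.0, 0.959, -0.282], [-1.0, 0.0, 0.001]]
contact_force: [-0.4, -1.0, -1.0]
finger_gap: 0.0209
```

```bash
python3 st.py
python3 - <<'E'
from h import *
c=cam('wrist','w9')
E
```

```text
[413.06  76.66  94.12] yaw -16.38 t 23.275 F [-0.4 -1.  -1. ] gap 20.9 j7 [ 1. 55.] [-1.e+00  3.e-04  9.e-04]
```

View pics/w9.png

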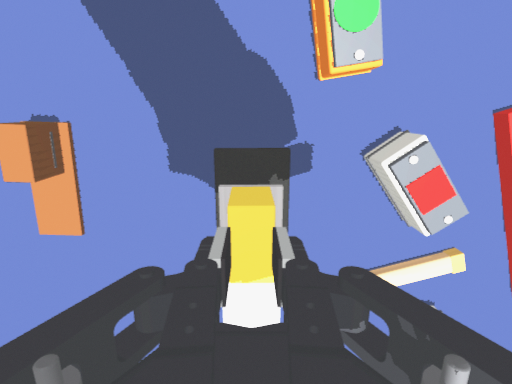

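Well aligned over the pad. Lowering to TCP z ≈ 17, then releasing.

{"api": "servo_tool", "payload": {"targets": "-1 1 -25 0 0 0 15; -1 1 -50 0 0 0 15; -1 1 -68 0 0 0 15; -1 1 -75 0 0 0 15; -1 1 -77 0 0 0 15"}}

```text
clock: 23.95
position: [0.4114, 0.0781, 0.0168]
ee_rot: [[-0.0, 0.282, 0.96], [-0.0, 0.96, -0.282], [-1.0, -0.0, -0.0]]
contact_force: [0.3, 0.1, -0.5]
finger_gap: 0.0206
```

{"api": "servo_tool", "payload": {"targets": "0 0 0 0 0 0 15; 0 0 0 0 0 0 15; 0 0 0 0 0 0 15; 0 0 0 0 0 0 30; 0 0 0 0 0 0 50"}}

```text
clock: 24.58
position: [0.4114, 0.0785, 0.0172]
ee_rot: [[0.0, 0.281, 0.96], [0.0, 0.96, -0.281], [-1.0, 0.0, 0.0]]
contact_force: [0.2, 0.5, 0.3]
finger_gap: 0.047
```

{"api": "servo_tool", "payload": {"targets": "0 0 0 0 0 0 60; 0 0 0 0 0 0 60; 0 0 0 0 0 0 60; 0 0 20 0 0 0 60; 0 0 45 0 0 0 60"}}

```text
clock: 25.2
position: [0.4107, 0.0783, 0.0621]
ee_rot: [[-0.001, 0.281, 0.96], [-0.0, 0.96, -0.281], [-1.0, -0.001, -0.001]]
contact_force: [1.1, 0.2, 0.6]
finger_gap: 0.06
```

{"api": "servo_tool", "payload": {"targets": "0 0 40 0 0 0 85; 0 0 80 0 0 0 85; 0 0 130 0 0 0 85; 0 0 150 0 0 0 85; 0 0 150 0 0 0 85"}}

```text
clock: 25.82
position: [0.4121, 0.0786, 0.2133]
ee_rot: [[0.003, 0.281, 0.96], [0.001, 0.96, -0.281], [-1.0, 0.002, 0.003]]
contact_force: [0.0, -0.2, -0.6]
finger_gap: 0.085
```

```bash
cat > meas.py <<'E'
from h import *
import sys
def gauge(c):
    W=world(c)*1000
    near=np.hypot(W[...,0]-430,W[...,1]-70)<70
    m=near&(W[...,2]>40)&(W[...,2]<56);r=polyrect(c,m,.047);return r
E
python3 st.py
python3 - <<'E'
from h import *
from meas import gauge
c=cam('wrist','w10');print('handle',gauge(c))
W=world(c)*1000
hsv=cv2.cvtColor(np.ascontiguousarray(c['color']),cv2.COLOR_RGB2HSV).astype(int)
m=(np.hypot(W[...,0]-440,W[...,1]-66)<90)&(hsv[...,1]<45)&(hsv[...,2]>150)&(W[...,2]<30)
print('blade',polyrect(c,m,.009),np.nanmedian(W[m][:,2]))
E
```

```text
[412.08  78.62 213.31] yaw -16.32 t 25.825 F [ 0.  -0.2 -0.6] gap 85.0 j7 [ 0. 56.] [-1.      0.0018  0.0029]
handle (array([411.2,  79.2]), array([23.6, 43.5]), 73.7)
blade (array([439.9,  70. ]), array([ 41.8, 104.2]), 74.0) 9.958839273446564
```

View pics/w10.png

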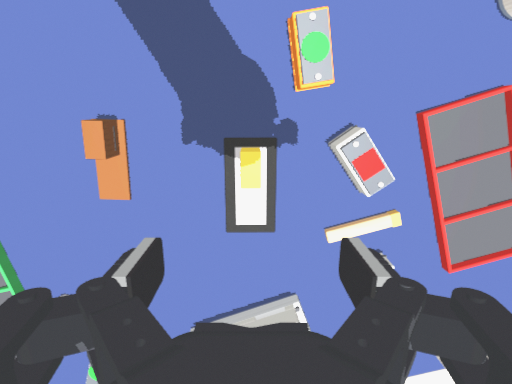

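```bash
cat >> meas.py <<'E'
def house(c,x,y,r=60):
    W=world(c)*1000
    m=(np.hypot(W[...,0]-x,W[...,1]-y)<r)&(W[...,2]>41)&(W[...,2]<54)
    m=cv2.morphologyEx(m.astype(np.uint8),cv2.MORPH_OPEN,np.ones((3,3)))
    return polyrect(c,m,.046)
E
python3 - <<'E'
from h import *
from meas import *
c=viewer.read_camera('wrist')
print('red',house(c,443,208))
hsv=cv2.cvtColor(np.ascontiguousarray(c['color']),cv2.COLOR_RGB2HSV).astype(int)
m=((hsv[...,0]<8)|(hsv[...,0]>172))&(hsv[...,1]>110);m[:120]=0;m[200:]=0;m[:,330:][:,80:]=0
print('tag',polyrect(c,m,.046))
E
```

```text
red (array([441.8, 209.5]), array([73.3, 35.4]), 19.3)
tag (array([443.2, 211. ]), array([29.1, 28.4]), 19.5)
```

{"api": "servo_tool", "payload": {"targets": "10 40 -20 0 0 0.15 85; 20 80 -40 0 0 0.3 85; 30 115 -60 0 0 0.45 85; 30.5 131 -80 0 0 0.621 85; 30.5 131 -90 0 0 0.621 85"}}

```text
clock: 26.55
position: [0.44, 0.2098, 0.1194]
ee_rot: [[-0.004, -0.331, 0.944], [-0.001, 0.944, 0.331], [-1.0, 0.0, -0.004]]
contact_force: [-1.2, -0.9, 0.6]
finger_gap: 0.085
```

{"api": "servo_tool", "payload": {"targets": "0 0 -20 0 0 0 85; 0 0 -20 0 0 0 85; 0 0 -20 0 0 0 85"}}

```text
clock: 26.92
position: [0.4419, 0.2087, 0.1024]
ee_rot: [[0.0, -0.327, 0.945], [-0.0, 0.945, 0.327], [-1.0, -0.0, 0.0]]
contact_force: [-0.1, -0.1, 0.1]
finger_gap: 0.0848
```

```bash
python3 st.py
python3 - <<'E'
from h import *
from meas import *
c=cam('wrist','w11')
print('red',house(c,443,208))
E
```

```text
[441.9  208.75 102.41] yaw 19.11 t 26.925 F [-0.1 -0.1  0.1] gap 84.8 j7 [ 6. 73.] [-1.e+00 -2.e-04  1.e-04]
red (array([442.5, 210.7]), array([71.1, 33.7]), 18.9)
```

View pics/w11.png

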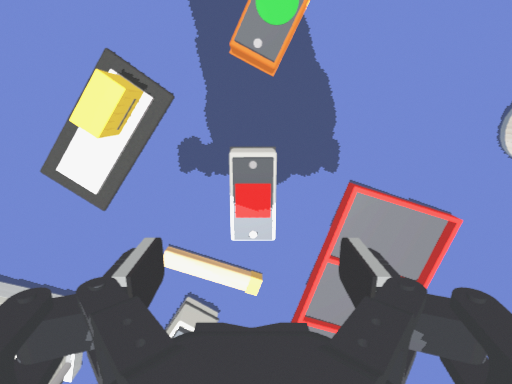

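{"api": "servo_tool", "payload": {"targets": "0.5 1.5 -30 0 0 0 85; 0.5 1.5 -60 0 0 0 85; 0.5 1.5 -80 0 0 0 85; 0.5 1.5 -85 0 0 0 85; 0.5 1.5 -85 0 0 0 85"}}

```text
clock: 27.6
position: [0.4426, 0.211, 0.0176]
ee_rot: [[0.001, -0.329, 0.944], [0.0, 0.944, 0.329], [-1.0, 0.0, 0.001]]
contact_force: [0.7, 0.1, 0.5]
finger_gap: 0.0852
```

{"api": "servo_tool", "payload": {"targets": "0 0 0 0 0 0 28; 0 0 0 0 0 0 28; 0 0 0 0 0 0 28; 0 0 0 0 0 0 28; 0 0 0 0 0 0 28"}}

```text
clock: 28.22
position: [0.4426, 0.2107, 0.0176]
ee_rot: [[0.001, -0.33, 0.944], [-0.0, 0.944, 0.33], [-1.0, -0.0, 0.001]]
contact_force: [-0.1, -1.5, 6.6]
finger_gap: 0.0286
```

{"api": "servo_tool", "payload": {"targets": "0 0 0 0 0 0 28; 0 0 10 0 0 0 28; 0 0 40 0 0 0 28; 0 0 80 0 0 0 28; 0 0 110 0 0 0 28"}}

```text
clock: 28.85
position: [0.4424, 0.2112, 0.1292]
ee_rot: [[0.001, -0.33, 0.944], [0.001, 0.944, 0.33], [-1.0, 0.0, 0.001]]
contact_force: [1.0, -1.2, 0.5]
finger_gap: 0.0279
```

```bash
python3 st.py
python3 - <<'E'
from h import *
c=cam('side','d12');c=cam('wrist','w12')
E
```

```text
[442.43 211.2  129.19] yaw 19.28 t 28.85 F [ 1.  -1.2  0.5] gap 27.9 j7 [ 5. 73.] [-1.0e+00  4.0e-04  1.4e-03]
```

View pics/w12.png

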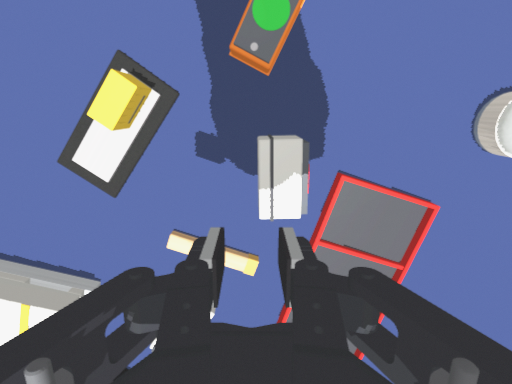

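Run:
```python
import cv2
a=cv2.imread('pics/d12.png');cv2.imwrite('pics/d12c.png',cv2.resize(a[110:230,170:330],None,fx=5,fy=5))
a=cv2.imread('pics/w12.png');cv2.imwrite('pics/w12c.png',cv2.resize(a[120:240,220:350],None,fx=5,fy=5,interpolation=0))
```

```text
(no output)
```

View pics/d12c.png

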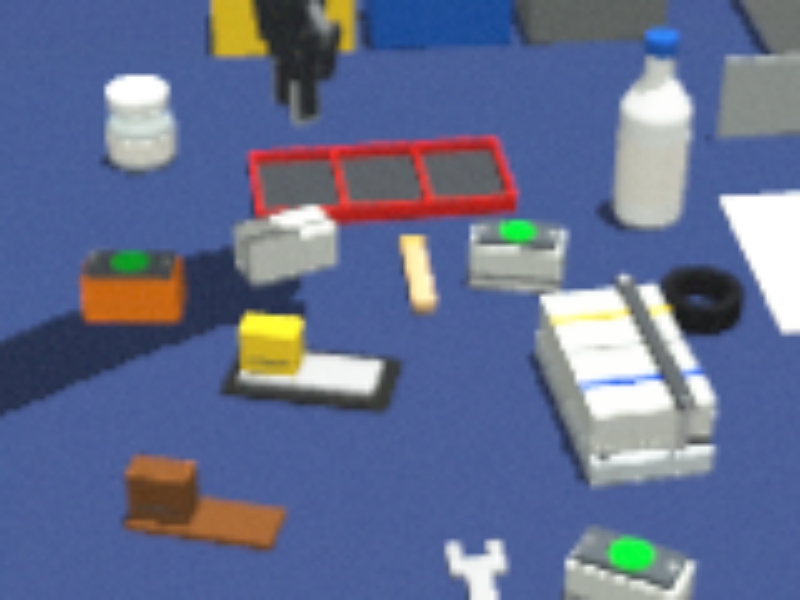

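View pics/w12c.png

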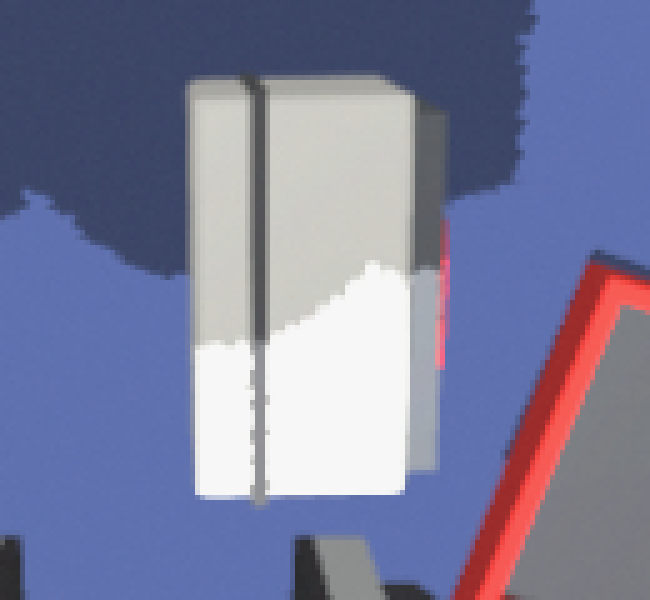

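```bash
python3 st.py
python3 - <<'E'
from h import *
c=viewer.read_camera('wrist');W=world(c)*1000
s=env.get_state();T=s['position']*1000;R=s['ee_rot']
for v in (232,236,240,248,256,262):
    print(v,[(u,((W[v,u]-T)@R).round(0)) for u in (200,208,214,220,282,290,297)])
d=((W-T)@R)
m=(d[...,0]>-80)&(d[...,0]<30)&(abs(d[...,1])<60)&(abs(d[...,2])<25)
print('max x along tool',np.sort(d[...,0][m])[-30:].round(1))
E
```

```text
[444.11 212.1  130.77] yaw 19.26 t 28.95 F [0.  0.4 0.2] gap 28.2 j7 [ 5. 73.] [-1.0e+00  9.0e-04  6.2e-03]
232 [(200, array([127., -55.,  62.])), (208, array([127., -47.,  62.])), (214, array([-42., -17., -10.])), (220, array([-41., -15., -10.])), (282, array([-42.,  15., -10.])), (290, array([-40.,  19., -10.])), (297, array([128.,  51.,  62.]))]
236 [(200, array([129., -56.,  67.])), (208, array([-45., -20., -10.])), (214, array([-46., -17., -10.])), (220, array([-44., -14.,  -9.])), (282, array([-45.,  15., -10.])), (290, array([-46.,  18., -10.])), (297, array([128.,  51.,  67.]))]
240 [(200, array([-43., -24.,  -7.])), (208, array([-49., -19., -10.])), (214, array([-50., -16., -10.])), (220, array([-50., -14., -10.])), (282, array([-47.,  14.,  -9.])), (290, array([-50.,  18., -10.])), (297, array([-49.,  21., -10.]))]
248 [(200, array([-50., -23.,  -6.])), (208, array([-59., -18., -10.])), (214, array([-57., -16., -10.])), (220, array([-53., -14.,  -8.])), (282, array([-48.,  14.,  -5.])), (290, array([-57.,  17., -10.])), (297, array([-59.,  20., -10.]))]
256 [(200, array([-58., -22.,  -6.])), (208, array([-66., -17., -10.])), (214, array([-65., -15., -10.])), (220, array([-53., -14.,  -4.])), (282, array([-51.,  14.,  -2.])), (290, array([-66.,  16., -10.])), (297, array([-65.,  19., -10.]))]
262 [(200, array([-71., -19., -11.])), (208, array([-68., -17.,  -9.])), (214, array([-68., -14.,  -9.])), (220, array([-55., -14.,  -2.])), (282, array([-51.,  14.,   0.])), (290, array([-68.,  16.,  -9.])), (297, array([-73.,  17., -12.]))]
max x along tool [-33.  -32.9 -32.8 -32.8 -32.8 -32.8 -32.7 -32.7 -32.6 -32.6 -32.5 -32.4
 -32.4 -32.3 -32.1 -32.  -32.  -31.5 -31.3 -31.3 -31.3 -31.3 -31.2 -30.9
 -30.9 -30.8 -30.6 -30.3 -30.2 -29.8]
```

Run:
```python
from h import *
s=env.get_state();T=s['position']*1000;R=s['ee_rot']
for n in ('scene','side'):
    c=viewer.read_camera(n);W=world(c)*1000
    d=((W-T)@R)
    m=(d[...,0]>-90)&(d[...,0]<40)&(abs(d[...,1])<50)&(abs(d[...,2])<30)
    p=d[m];i=np.argsort(-p[:,0])[:25:2]
    print(n,m.sum(),p[i].round(0).tolist())
    uv=c['R']@s['position']+c['t'];u,v=uv[0]/uv[2]*c['fx']+c['cx'],uv[1]/uv[2]*c['fy']+c['cy'];print('TCP px',u,v)
    u,v=int(u),int(v);im=cv2.resize(np.ascontiguousarray(c['color'][v-60:v+25,u-50:u+50,::-1]),None,fx=6,fy=6,interpolation=0)
    cv2.circle(im,(50*6,60*6),4,(0,0,255),-1);cv2.imwrite(f'pics/tip_{n}.png',im)
```

```text
scene 540 [[-28.0, -17.0, 0.0], [-29.0, 19.0, 6.0], [-30.0, 16.0, 10.0], [-30.0, -16.0, -1.0], [-30.0, -16.0, -6.0], [-31.0, -20.0, 10.0], [-32.0, -17.0, 3.0], [-32.0, -17.0, 10.0], [-33.0, -17.0, -12.0], [-33.0, 14.0, 13.0], [-34.0, -17.0, 7.0], [-34.0, -22.0, 12.0], [-35.0, 16.0, 9.0]]
TCP px 341.1368032320164 201.76975139345
side 140 [[-27.0, -19.0, -5.0], [-28.0, -16.0, 5.0], [-28.0, 15.0, -3.0], [-29.0, 26.0, -11.0], [-31.0, -16.0, 9.0], [-33.0, 14.0, -3.0], [-33.0, 16.0, -11.0], [-34.0, 19.0, -1.0], [-35.0, 23.0, -12.0], [-36.0, -16.0, 9.0], [-37.0, -24.0, 2.0], [-38.0, -25.0, -2.0], [-40.0, 13.0, -12.0]]
TCP px 229.4413560539383 137.83431462737846
```

View pics/tip_side.png

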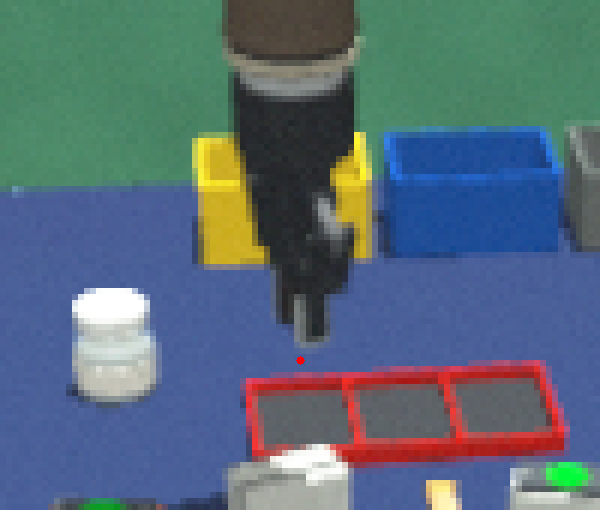

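```bash
python3 - <<'E'
from h import *
c=cam('wrist','w13');W=world(c)*1000
m=(np.hypot(W[...,0]-442,W[...,1]-225)<65)&(W[...,2]>33)&(W[...,2]<43)
m=cv2.morphologyEx(m.astype(np.uint8),cv2.MORPH_OPEN,np.ones((3,3)))
print(m.sum(),polyrect(c,m,.038),np.nanmedian(W[m>0],0))
E
python3 st.py
```

```text
4098 (array([429.7, 239.1]), array([78.3, 46.3]), 20.5) [427.09255717 237.63828038  38.9531013 ]
[441.62 210.54 126.36] yaw 19.26 t 29.15 F [-0.2 -0.3 -0.8] gap 28.1 j7 [ 5. 73.] [-1.0e+00 -2.0e-04 -1.2e-03]
```

{"api": "servo_tool", "payload": {"targets": "0 0 30 0 0 -0.18 85; 0 10 60 0 0 -0.36 85; -10 20 60 0 0 -0.54 85; -12 28 60 0 0 -0.72 85; -12 28 60 0 0 -0.9 85"}}

```text
clock: 29.78
position: [0.4293, 0.2393, 0.1858]
ee_rot: [[-0.002, 0.538, 0.843], [-0.001, 0.843, -0.538], [-1.0, -0.002, -0.001]]
contact_force: [-0.7, -0.6, -0.3]
finger_gap: 0.0849
```

{"api": "servo_tool", "payload": {"targets": "0 0 0 0 0 -0.18 85; 0 0 0 0 0 -0.36 85; 0 0 0 0 0 -0.54 85; 0 0 0 0 0 -0.649 85; 0 0 0 0 0 -0.649 85"}}

```text
clock: 30.4
position: [0.4296, 0.2386, 0.1859]
ee_rot: [[-0.002, 0.936, 0.351], [-0.001, 0.351, -0.936], [-1.0, -0.002, 0.001]]
contact_force: [-0.5, -0.4, -0.1]
finger_gap: 0.0854
```

```bash
python3 st.py
cat >> meas.py <<'E'
def lying(c,x,y,z=38):
    W=world(c)*1000
    m=(np.hypot(W[...,0]-x,W[...,1]-y)<65)&(W[...,2]>z-5)&(W[...,2]<z+5)
    m=cv2.morphologyEx(m.astype(np.uint8),cv2.MORPH_OPEN,np.ones((3,3)))
    return polyrect(c,m,z/1000)
def tips(c):
    s=env.get_state();W=world(c)*1000
    d=(W-s['position']*1000)@s['ee_rot']
    o=[]
    for sg in (1,-1):
        m=(d[...,0]>-90)&(d[...,0]<20)&(d[...,1]*sg>0)&(d[...,1]*sg<65)&(abs(d[...,2]+10)<2.5)
        p=d[m];o.append((np.percentile(p[:,0],98).round(1),np.percentile(p[p[:,0]>-65][:,1]*sg,2).round(1)))
    return o
E
python3 - <<'E'
from h import *
from meas import *
c=cam('wrist','w14');print(lying(c,430,239),tips(c))
E
```

```text
[429.63 238.62 185.93] yaw -69.43 t 30.4 F [-0.5 -0.4 -0.1] gap 85.4 j7 [  1. -15.] [-1.e+00 -2.e-03  6.e-04]
(array([429.6, 239.2]), array([76.7, 45.9]), 20.6) [(np.float64(-46.3), np.float64(42.3)), (np.float64(-46.4), np.float64(42.1))]
```

View pics/w14.png

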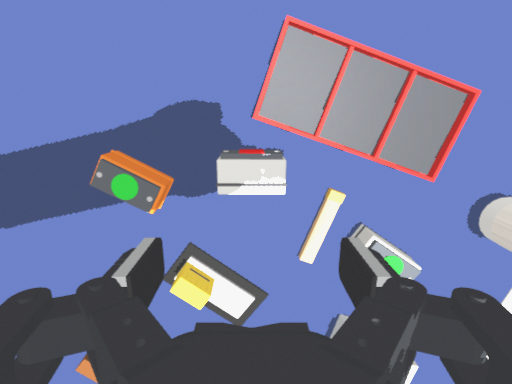

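{"api": "servo_tool", "payload": {"targets": "2 -5 0 -0.12 -0.045 0 85; 4 -11 -20 -0.25 -0.09 0 85; 6 -17 -50 -0.37 -0.14 0 85; 8.5 -22 -80 -0.49 -0.183 0 85; 8.5 -22 -108 -0.49 -0.183 0 85"}}

```text
clock: 31.08
position: [0.4372, 0.2187, 0.0764]
ee_rot: [[0.175, 0.934, 0.311], [-0.47, 0.357, -0.807], [-0.865, -0.004, 0.501]]
contact_force: [0.0, -0.4, 0.5]
finger_gap: 0.0845
```

{"api": "servo_tool", "payload": {"targets": "0 0 0 0 0 0 85; 0 0 0 0 0 0 85; 0 0 0 0 0 0 85"}}

```text
clock: 31.45
position: [0.4395, 0.217, 0.0803]
ee_rot: [[0.176, 0.937, 0.302], [-0.467, 0.35, -0.812], [-0.867, 0.002, 0.498]]
contact_force: [-0.1, -0.1, -0.6]
finger_gap: 0.0852
```

```bash
python3 st.py
python3 - <<'E'
from h import *
from meas import *
s=env.get_state();print(s['ee_rot'].round(3),s['qpos'].round(0));
c=cam('wrist','w15');print(lying(c,430,239),tips(c))
d=(np.array([.4297,.2391,.02])-s['position'])@s['ee_rot'];print('block centre in tool mm',(d*1000).round(1))
E
```

```text
[439.51 217.01  80.31] yaw -69.58 t 31.45 F [-0.1 -0.1 -0.6] gap 85.2 j7 [ 30. -51.] [-0.8669  0.0016  0.4985]
[[ 0.176  0.937  0.302]
 [-0.467  0.35  -0.812]
 [-0.867  0.002  0.498]] [-52.  28.  -0. 112.  30.  60. -51.]
(array([428.7, 240.5]), array([78.3, 49.3]), 21.2) [(np.float64(-46.8), np.float64(42.4)), (np.float64(-46.6), np.float64(42.0))]
block centre in tool mm [ 40.3  -1.6 -51. ]
```

View pics/w15.png

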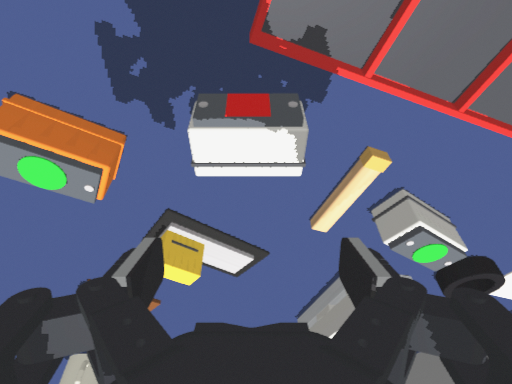

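{"api": "servo_tool", "payload": {"targets": "-1 -0.5 -25 0 0 0 85; -1.5 -0.5 -50 0 0 0 85; -1.5 -0.5 -70 0 0 0 85; -1.5 -0.5 -75 0 0 0 85; -1.5 -0.5 -75 0 0 0 85"}}

```text
clock: 32.12
position: [0.4374, 0.2164, 0.0042]
ee_rot: [[0.175, 0.937, 0.304], [-0.468, 0.35, -0.811], [-0.866, -0.0, 0.5]]
contact_force: [0.5, 0.1, -0.1]
finger_gap: 0.0851
```

```bash
python3 st.py
python3 - <<'E'
from h import *
from meas import *
s=env.get_state();
c=cam('wrist','w16')
E
```

```text
[437.38 216.42   4.21] yaw -69.49 t 32.125 F [ 0.5  0.1 -0.1] gap 85.1 j7 [ 32. -56.] [-8.662e-01 -2.000e-04  4.997e-01]
```

View pics/w16.png

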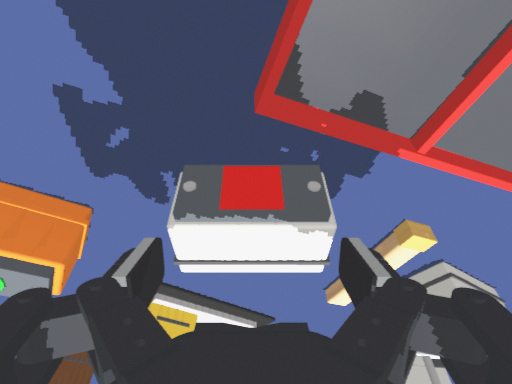

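{"api": "servo_tool", "payload": {"targets": "0 0 -8 0 0 0 85; 0 0 -16 0 0 0 85; 0 0 -22 0 0 0 85; 0 0 -25 0 0 0 85; 0 0 -25 0 0 0 85"}}

```text
clock: 32.8
position: [0.4371, 0.2163, -0.0213]
ee_rot: [[0.175, 0.937, 0.304], [-0.468, 0.35, -0.811], [-0.866, -0.001, 0.5]]
contact_force: [-0.1, -0.1, -0.2]
finger_gap: 0.085
```

{"api": "servo_tool", "payload": {"targets": "0 0 0 0 0 0 78; 0 0 0 0 0 0 74; 0 0 0 0 0 0 70; 0 0 0 0 0 0 66; 0 0 0 0 0 0 66"}}

```text
clock: 33.42
position: [0.4373, 0.2167, -0.0205]
ee_rot: [[0.175, 0.937, 0.303], [-0.468, 0.35, -0.812], [-0.866, 0.0, 0.499]]
contact_force: [-2.4, 1.3, 6.0]
finger_gap: 0.075
```

```bash
python3 st.py
python3 - <<'E'
from h import *
from meas import *
s=env.get_state();
c=cam('wrist','w17')
E
```

```text
[437.26 216.72 -20.55] yaw -69.49 t 33.425 F [-2.4  1.3  6. ] gap 75.0 j7 [ 33. -58.] [-8.664e-01  3.000e-04  4.993e-01]
```

View pics/w17.png

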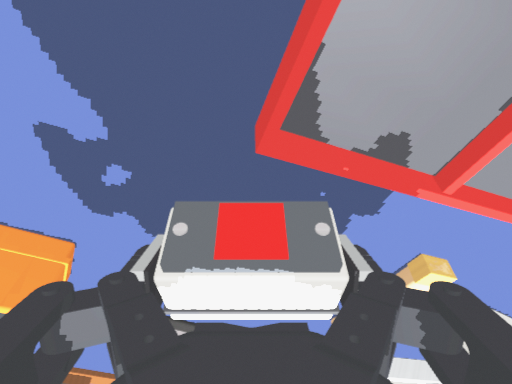

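{"api": "servo_tool", "payload": {"targets": "0 0 10 0 0 0 66; 0 0 30 0 0 0 66; 0 0 60 0 0 0 66; 0 0 60 0 0 0 66"}}

```text
clock: 33.98
position: [0.4384, 0.2174, 0.0417]
ee_rot: [[0.177, 0.937, 0.302], [-0.465, 0.35, -0.813], [-0.867, 0.004, 0.498]]
contact_force: [-0.9, 0.7, -1.4]
finger_gap: 0.0751
```

{"api": "servo_tool", "payload": {"targets": "-1 10 -2 0.16 0.06 0 66; -3 20 -3 0.32 0.12 0 66; -6 28 -4 0.48 0.18 0 66; -9 35 -3 0.64 0.24 0 66; -12 41 -1 0.8 0.3 0 66"}}

```text
clock: 34.6
position: [0.4255, 0.2571, 0.0386]
ee_rot: [[-0.113, 0.936, 0.332], [0.303, 0.351, -0.886], [-0.946, 0.001, -0.323]]
contact_force: [-1.0, -0.1, -3.7]
finger_gap: 0.0751
```

```bash
python3 st.py
python3 - <<'E'
from h import *
s=env.get_state();print(s['ee_rot'].round(3),s['qpos'].round(0));
c=cam('wrist','w18');c=cam('side');cv2.imwrite('pics/d18.png',cv2.resize(c['color'][90:210,160:320,::-1],None,fx=5,fy=5))
E
```

```text
[425.5  257.09  38.57] yaw -69.44 t 34.6 F [-1.  -0.1 -3.7] gap 75.1 j7 [-12.   5.] [-9.465e-01  7.000e-04 -3.228e-01]
[[-0.113  0.936  0.332]
 [ 0.303  0.351 -0.886]
 [-0.946  0.001 -0.323]] [ -2.  28. -26. 118. -12.  35.   5.]
```

View pics/d18.png

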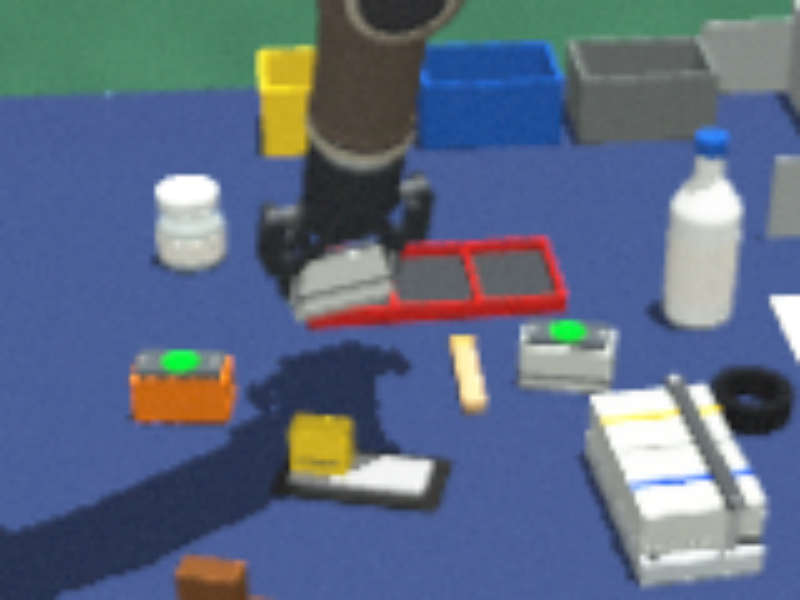

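{"api": "servo_tool", "payload": {"targets": "-2 5 3 0.12 0.045 0 66; -4.4 11.7 6.4 0.281 0.105 0 66; -4.4 11.7 6.4 0.281 0.105 0 66; -4.4 11.7 6.4 0.281 0.105 0 66"}}

```text
clock: 35.2
position: [0.4202, 0.2688, 0.0438]
ee_rot: [[-0.207, 0.936, 0.284], [0.545, 0.352, -0.761], [-0.812, -0.003, -0.583]]
contact_force: [-0.9, 0.9, -0.8]
finger_gap: 0.075
```

```bash
python3 st.py
python3 - <<'E'
from h import *
s=env.get_state();print(s['ee_rot'].round(3),s['qpos'].round(0));
T=s['position']*1000;R=s['ee_rot']
# corners of block in world assuming grip geometry: block long=tool y; block local z at tilt
for n in('scene','side'):
    c=cam(n,f'{n}19');W=world(c)*1000
    g=T-47*R[:,0]
    hsv=cv2.cvtColor(np.ascontiguousarray(c['color']),cv2.COLOR_RGB2HSV).astype(int)
    m=(np.linalg.norm(W-g,axis=-1)<55)&(hsv[...,2]>90)&(hsv[...,1]<60);p=W[m];print(n,g.round(0),m.sum(),np.percentile(p[:,2],[1,5,95,99]).round(0))
c=cam('wrist','w19')
E
```

```text
[420.16 268.82  43.79] yaw -69.51 t 35.2 F [-0.9  0.9 -0.8] gap 75.0 j7 [-24.  24.] [-0.8122 -0.0027 -0.5833]
[[-0.207  0.936  0.284]
 [ 0.545  0.352 -0.761]
 [-0.812 -0.003 -0.583]] [ 16.  36. -37. 117. -24.  38.  24.]
scene [430. 243.  82.] 420 [ 59.  64. 108. 110.]
side [430. 243.  82.] 164 [ 63.  70. 100. 105.]
```

View pics/w19.png

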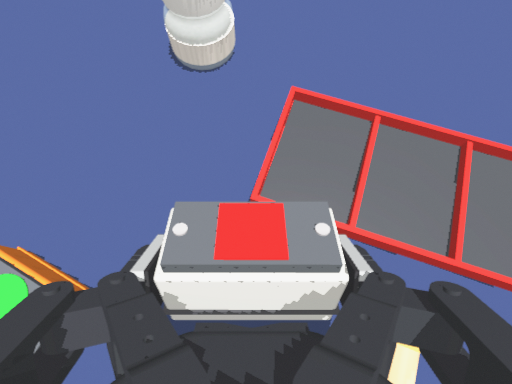

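View pics/side19.png

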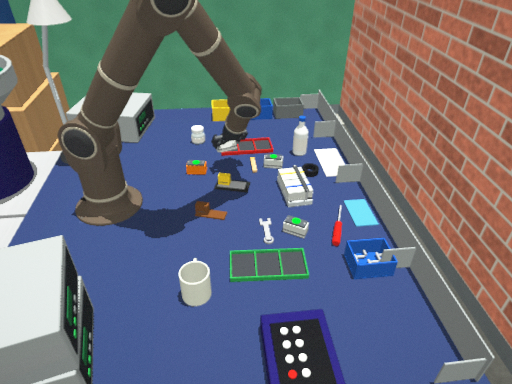

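{"api": "servo_tool", "payload": {"targets": "-1 3 -10 0.1 0.035 0 66; -2.5 7 -20 0.187 0.07 0 66; -2.5 7 -30 0.187 0.07 0 66; -2.5 7 -38 0.187 0.07 0 66; -2.5 7 -40 0.187 0.07 0 66"}}

```text
clock: 35.98
position: [0.4177, 0.2767, 0.0043]
ee_rot: [[-0.26, 0.935, 0.241], [0.685, 0.354, -0.637], [-0.681, -0.0, -0.733]]
contact_force: [-0.6, 0.8, -1.6]
finger_gap: 0.0752
```

```bash
python3 st.py
python3 - <<'E'
from h import *
s=env.get_state();print(s['ee_rot'].round(3),s['qpos'].round(0));
c=cam('side');cv2.imwrite('pics/d20.png',cv2.resize(c['color'][90:210,160:320,::-1],None,fx=5,fy=5))
E
```

```text
[417.67 276.67   4.27] yaw -69.28 t 35.975 F [-0.6  0.8 -1.6] gap 75.2 j7 [-27.  36.] [-6.806e-01 -5.000e-04 -7.326e-01]
[[-0.26   0.935  0.241]
 [ 0.685  0.354 -0.637]
 [-0.681 -0.    -0.733]] [ 24.  49. -41. 116. -27.  38.  36.]
```

View pics/d20.png

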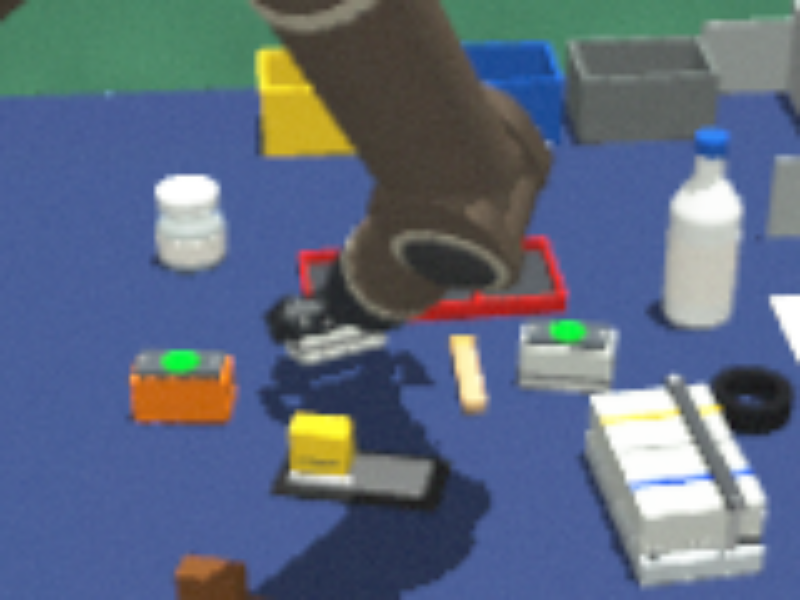

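{"api": "servo_tool", "payload": {"targets": "0 0 -3 0 0 0 66; 0 0 -6 0 0 0 66; 0 0 -8 0 0 0 66"}}

```text
clock: 36.4
position: [0.4182, 0.2757, -0.0041]
ee_rot: [[-0.259, 0.936, 0.238], [0.686, 0.352, -0.636], [-0.68, -0.001, -0.734]]
contact_force: [-0.2, -0.2, -2.0]
finger_gap: 0.0753
```

{"api": "servo_tool", "payload": {"targets": "0 0 -1 0 0 0 66; 0 0 -2 0 0 0 66; 0 0 -2 0 0 0 66"}}

```text
clock: 36.78
position: [0.4182, 0.2758, -0.0048]
ee_rot: [[-0.259, 0.936, 0.238], [0.687, 0.352, -0.635], [-0.678, -0.001, -0.735]]
contact_force: [-1.5, -6.6, 11.2]
finger_gap: 0.0751
```

Contact with the table. Opening to let it settle upright, then lifting away along the tool axis.

{"api": "servo_tool", "payload": {"targets": "0 0 0.5 0 0 0 76; 0 0 0.5 0 0 0 82; 0 0 0.5 0 0 0 85; 0 0 0.5 0 0 0 85; 0 0 0.5 0 0 0 85"}}

```text
clock: 37.4
position: [0.4181, 0.2758, -0.0055]
ee_rot: [[-0.259, 0.936, 0.238], [0.687, 0.352, -0.636], [-0.679, -0.001, -0.734]]
contact_force: [-1.0, -0.9, 0.7]
finger_gap: 0.085
```

{"api": "servo_tool", "payload": {"targets": "4 -12 12 0 0 0 85; 9 -25 26 0 0 0 85; 16 -44 46 0 0 0 85; 20 -54 65 0 0 0 85; 20 -54 90 0 0 0 85"}}

```text
clock: 38.02
position: [0.4386, 0.2208, 0.0847]
ee_rot: [[-0.258, 0.937, 0.237], [0.687, 0.35, -0.637], [-0.68, -0.002, -0.734]]
contact_force: [0.3, -0.7, 0.4]
finger_gap: 0.0851
```

```bash
python3 st.py
python3 - <<'E'
from h import *
c=cam('wrist','w21');c=cam('scene');cv2.imwrite('pics/s21.png',cv2.resize(c['color'][150:290,250:450,::-1],None,fx=4,fy=4))
E
```

```text
[438.6  220.78  84.73] yaw -69.61 t 38.025 F [ 0.3 -0.7  0.4] gap 85.1 j7 [-27.  34.] [-0.6795 -0.0019 -0.7336]
```

View pics/s21.png

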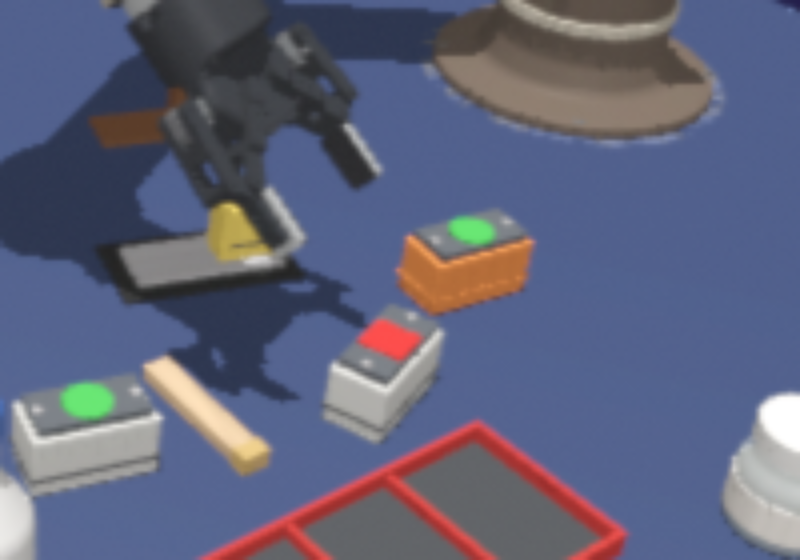

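View pics/w21.png

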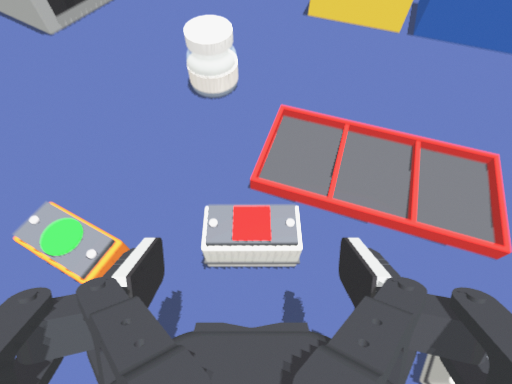

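{"api": "servo_tool", "payload": {"targets": "0 0 40 0 0 0 85; 0 0 80 -0.15 -0.06 0 85; -4 8 120 -0.32 -0.12 0 85; -8 17 130 -0.49 -0.18 0 85; -8 17 130 -0.64 -0.24 0 85"}}

```text
clock: 38.75
position: [0.4306, 0.2401, 0.2165]
ee_rot: [[-0.043, 0.936, 0.349], [0.127, 0.352, -0.927], [-0.991, 0.004, -0.134]]
contact_force: [-0.1, 0.1, -1.1]
finger_gap: 0.085
```

```bash
python3 st.py
python3 - <<'E'
from h import *
from scipy.spatial.transform import Rotation as Ro
s=env.get_state();R=s['ee_rot']
y=np.radians(20.5)
G=np.array([[0,-np.sin(y),np.cos(y)],[0,np.cos(y),np.sin(y)],[-1,0,0]])
print(Ro.from_matrix(G@R.T).as_rotvec())
y=np.radians(-69.5)
G=np.array([[0,-np.sin(y),np.cos(y)],[0,np.cos(y),np.sin(y)],[-1,0,0]])
print(Ro.from_matrix(G@R.T).as_rotvec())
E
```

```text
[430.65 240.05 216.49] yaw -69.35 t 38.75 F [-0.1  0.1 -1.1] gap 85.0 j7 [  0. -13.] [-0.9909  0.0041 -0.1343]
[-0.06599234 -0.13425829  1.56591933]
[-0.12754075 -0.04347896 -0.0022865 ]
```

{"api": "servo_tool", "payload": {"targets": "0 0 -10 -0.1275 -0.0435 -0.002 85; 0 0 -10 -0.1275 -0.0435 -0.002 85; 0 0 -10 -0.1275 -0.0435 -0.002 85"}}

```text
clock: 39.12
position: [0.43, 0.2382, 0.2038]
ee_rot: [[-0.009, 0.937, 0.349], [0.005, 0.349, -0.937], [-1.0, -0.007, -0.008]]
contact_force: [0.7, -0.5, -0.4]
finger_gap: 0.0851
```

{"api": "servo_tool", "payload": {"targets": "0 0 0 0 0 0.18 85; 0 0 0 0 0 0.36 85; 0 0 0 0 0 0.54 85; 0 0 0 0 0 0.72 85; 0 0 0 0 0 0.9 85"}}

```text
clock: 39.75
position: [0.431, 0.2366, 0.204]
ee_rot: [[-0.009, 0.308, 0.951], [-0.002, 0.951, -0.308], [-1.0, -0.005, -0.008]]
contact_force: [0.7, -0.1, -0.3]
finger_gap: 0.0851
```

{"api": "servo_tool", "payload": {"targets": "0 0 0 0 0 0.18 85; 0 0 0 0 0 0.36 85; 0 0 0 0 0 0.54 85; 0 0 0 0 0 0.671 85; 0 0 0 0 0 0.671 85"}}

```text
clock: 40.38
position: [0.4309, 0.2367, 0.204]
ee_rot: [[-0.005, -0.344, 0.939], [-0.006, 0.939, 0.344], [-1.0, -0.004, -0.007]]
contact_force: [0.1, -0.5, -0.2]
finger_gap: 0.0849
```

```bash
python3 st.py
python3 - <<'E'
from h import *
from meas import *
c=cam('wrist','w22');print(house(c,425,240),gauge(c))
E
```

```text
[430.92 236.75 204.  ] yaw 20.14 t 40.375 F [ 0.1 -0.5 -0.2] gap 84.9 j7 [16. 61.] [-1.     -0.0039 -0.0072]
(array([431.2, 238.9]), array([70.7, 33.7]), 20.9) (array([411.1,  80.2]), array([26.4, 45.3]), 74.0)
```

View pics/w22.png

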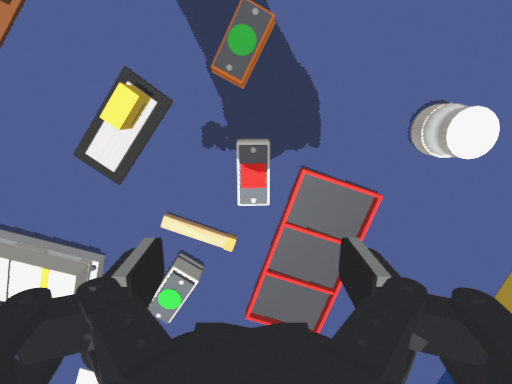

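{"api": "servo_tool", "payload": {"targets": "0.5 2 -40 0.006 -0.005 0.01 85; 0.5 2 -80 0.006 -0.005 0.01 85; 0.5 2 -120 0.006 -0.005 0.01 85; 0.5 2 -130 0.006 -0.005 0.01 85; 0.5 2 -130 0.006 -0.005 0.01 85"}}

```text
clock: 41.05
position: [0.4307, 0.2407, 0.0747]
ee_rot: [[0.001, -0.357, 0.934], [-0.001, 0.934, 0.357], [-1.0, -0.001, 0.0]]
contact_force: [0.1, 0.8, 0.1]
finger_gap: 0.0852
```

```bash
python3 st.py
python3 - <<'E'
from h import *
from meas import *
c=cam('wrist','w23');print(house(c,431,239))
for n,z in(('scene',.016),('side',.016)):
  c=viewer.read_camera(n)
  hsv=cv2.cvtColor(np.ascontiguousarray(c['color']),cv2.COLOR_RGB2HSV).astype(int);W=world(c)*1000
  mr=((hsv[...,0]<6)|(hsv[...,0]>174))&(hsv[...,1]>150)&(hsv[...,2]>90)&(abs(W[...,0]-522)<150)&(abs(W[...,1]-350)<90)&(W[...,2]<25)
  mg=(hsv[...,0]>45)&(hsv[...,0]<75)&(hsv[...,1]>120)&(hsv[...,2]>60)&(abs(W[...,0]-522)<150)&(abs(W[...,1]+350)<90)&(W[...,2]<25)
  for nm,m in(('R',mr),('G',mg)):
    p=W[m&(W[...,2]>13)][:,:2].astype(np.float32);print(n,nm,cv2.minAreaRect(p))
    p=np.array([ray(c,u,v,z)[:2]*1000 for v,u in zip(*np.where(m))],np.float32);print('   ray',cv2.minAreaRect(p))
E
```

```text
[430.74 240.66  74.69] yaw 20.89 t 41.05 F [0.1 0.8 0.1] gap 85.2 j7 [26. 52.] [-1.0e+00 -1.1e-03  3.0e-04]
(array([431.4, 238.7]), array([69.5, 33.4]), 20.9)
scene R ((522.4034423828125, 350.62176513671875), (228.29669189453125, 110.30615234375), 1.305506706237793)
   ray ((525.232177734375, 353.9538879394531), (235.96263122558594, 115.28553009033203), 1.8095126152038574)
scene G ((522.6092529296875, -350.430419921875), (114.84587097167969, 226.41734313964844), 86.56385040283203)
   ray ((525.6170654296875, -339.39306640625), (132.51795959472656, 230.09811401367188), 86.98785400390625)
side R ((519.0075073242188, 349.4322204589844), (225.70008850097656, 116.3844223022461), 3.4156625270843506)
   ray ((519.457275390625, 339.5914611816406), (224.31558227539062, 130.23951721191406), 1.5552055835723877)
side G ((519.7699584960938, -351.4967041015625), (112.3389663696289, 224.05567932128906), 86.4765853881836)
   ray ((519.4842529296875, -357.3297119140625), (120.1715087890625, 224.37998962402344), 86.6661148071289)
```

{"api": "servo_tool", "payload": {"targets": "0.5 -2 -20 0 0 0 85; 0.5 -2 -45 0 0 0 85; 0.5 -2 -70 0 0 0 85; 0.5 -2 -85 0 0 0 85; 0.5 -2 -90 0 0 0 85"}}

```text
clock: 41.82
position: [0.4314, 0.2389, -0.0155]
ee_rot: [[0.002, -0.358, 0.934], [-0.001, 0.934, 0.358], [-1.0, -0.001, 0.001]]
contact_force: [-1.6, 0.2, 0.0]
finger_gap: 0.0848
```

{"api": "servo_tool", "payload": {"targets": "0 0 0 0 0 0 60; 0 0 0 0 0 0 50; 0 0 0 0 0 0 40; 0 0 0 0 0 0 30; 0 0 0 0 0 0 28"}}

```text
clock: 42.45
position: [0.4316, 0.239, -0.0147]
ee_rot: [[0.003, -0.358, 0.934], [-0.001, 0.934, 0.358], [-1.0, -0.002, 0.002]]
contact_force: [-0.6, -1.0, 5.6]
finger_gap: 0.0369
```

{"api": "servo_tool", "payload": {"targets": "0 0 0 0 0 0 28; 0 0 0 0 0 0 28; 0 0 5 0 0 0 28; 0 0 15 0 0 0 28; 0 0 30 0 0 0 28"}}

```text
clock: 43.08
position: [0.4309, 0.2387, 0.0152]
ee_rot: [[0.001, -0.358, 0.934], [-0.001, 0.934, 0.358], [-1.0, -0.001, 0.0]]
contact_force: [-0.9, 0.2, 0.1]
finger_gap: 0.0371
```

```bash
python3 st.py
python3 - <<'E'
from h import *
c=cam('wrist','w24')
E
```

```text
[430.86 238.68  15.19] yaw 21.0 t 43.075 F [-0.9  0.2  0.1] gap 37.1 j7 [32. 47.] [-1.0e+00 -1.4e-03  4.0e-04]
```

View pics/w24.png

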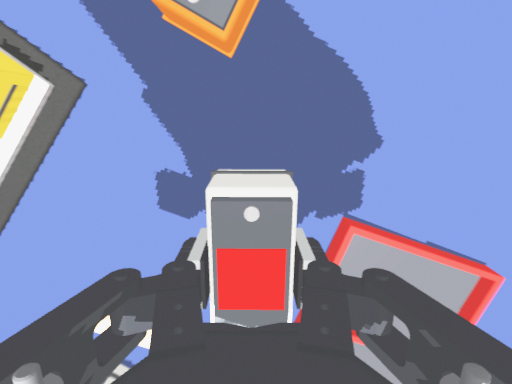

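{"api": "servo_tool", "payload": {"targets": "0 0 40 0 0 0.1 28; 20 20 65 0 0 0.28 28; 45 50 65 0 0 0.46 28; 70 80 65 0 0 0.64 28; 90 112 65 0 0 0.82 28"}}

```text
clock: 43.75
position: [0.5226, 0.351, 0.0801]
ee_rot: [[0.002, -0.929, 0.371], [0.0, 0.371, 0.929], [-1.0, -0.002, 0.001]]
contact_force: [0.6, -0.2, -0.7]
finger_gap: 0.0373
```

{"api": "servo_tool", "payload": {"targets": "0 0 0 0 0 0.18 28; 0 0 0 0 0 0.36 28; 0 0 0 0 0 0.41 28; 0 0 0 0 0 0.41 28; 0 0 0 0 0 0.41 28"}}

```text
clock: 44.38
position: [0.5213, 0.3506, 0.0798]
ee_rot: [[0.002, -1.0, -0.024], [0.001, -0.024, 1.0], [-1.0, -0.002, 0.001]]
contact_force: [0.2, -0.5, -1.7]
finger_gap: 0.0374
```

```bash
python3 st.py
python3 - <<'E'
from h import *
c=cam('wrist','w25')
s=env.get_state();print(s['qpos'].round(0))
c=cam('scene');cv2.imwrite('pics/s25.png',cv2.resize(c['color'][200:340,260:460,::-1],None,fx=4,fy=4))
E
```

```text
[521.29 350.64  79.81] yaw 91.38 t 44.375 F [ 0.2 -0.5 -1.7] gap 37.4 j7 [ 42. 111.] [-1.     -0.0018  0.0011]
[ -1.  45. -58.  95.  42.  64. 111.]
```

View pics/w25.png

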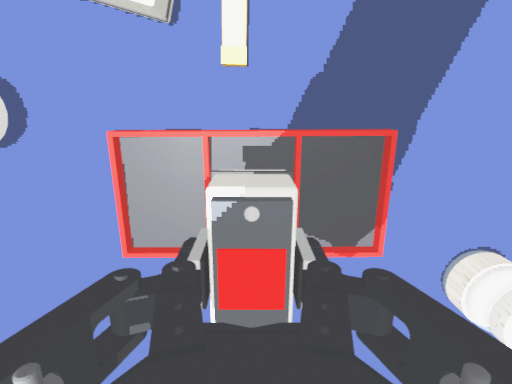

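View pics/s25.png

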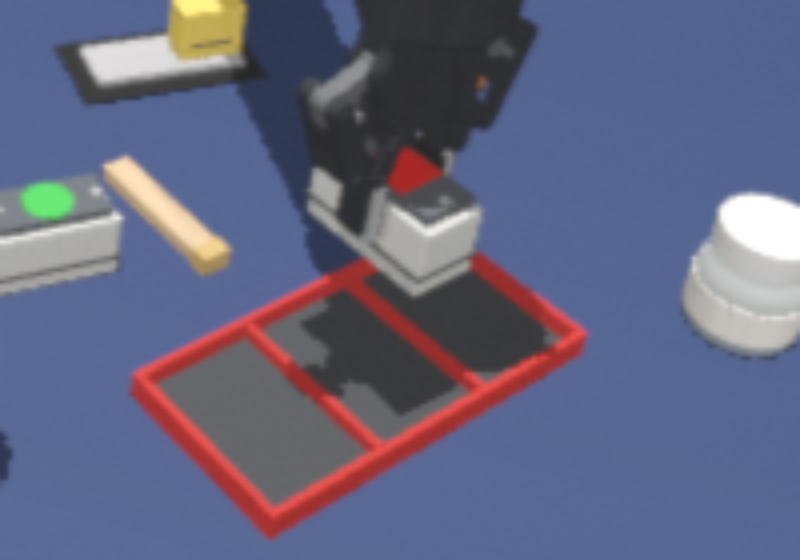

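Run:
```python
from h import *
c=cam('wrist')
hsv=cv2.cvtColor(np.ascontiguousarray(c['color']),cv2.COLOR_RGB2HSV).astype(int)
m=((hsv[...,0]<8)|(hsv[...,0]>172))&(hsv[...,1]>120);m[270:]=0;m[150:,200:308]=0
p=np.array([ray(c,u,v,.016)[:2]*1000 for v,u in zip(*np.where(m))],np.float32);print(cv2.minAreaRect(p))
for v in (150,170,190):
  r=np.where(m[v])[0];print(v,[ (x,(ray(c,x,v,.016)[:2]*1000).round(1).tolist()) for x in r[np.r_[0,np.where(np.diff(r)>3)[0],np.where(np.diff(r)>3)[0]+1,-1]]])
s=env.get_state();print(s['position'])
```

```text
((520.6571655273438, 352.11492919921875), (226.89930725097656, 109.31632232666016), 1.7243927717208862)
150 [(np.int64(109), [634.8, 316.4]), (np.int64(119), [626.9, 316.2]), (np.int64(384), [417.1, 310.9]), (np.int64(395), [408.4, 310.7])]
170 [(np.int64(112), [634.1, 332.5]), (np.int64(123), [625.2, 332.3]), (np.int64(381), [417.2, 327.0]), (np.int64(392), [408.4, 326.7])]
190 [(np.int64(114), [634.1, 349.2]), (np.int64(125), [625.1, 349.0]), (np.int64(379), [416.5, 343.6]), (np.int64(389), [408.3, 343.4])]
[0.52120015 0.35072002 0.07970471]
```

{"api": "servo_tool", "payload": {"targets": "0 1 -25 0 0 0.006 28; 0 1 -50 0 0 0.006 28; 0 1 -70 0 0 0.006 28; 0 1 -82 0 0 0.006 28; 0 1 -86 0 0 0.006 28"}}

```text
clock: 45.15
position: [0.5207, 0.3517, -0.0076]
ee_rot: [[0.0, -0.999, -0.032], [0.001, -0.032, 0.999], [-1.0, -0.0, 0.001]]
contact_force: [-0.6, -0.4, -2.0]
finger_gap: 0.037
```

{"api": "servo_tool", "payload": {"targets": "0 0 -1.5 0 0 0 28; 0 0 -3 0 0 0 28; 0 0 -4 0 0 0 28; 0 0 -4 0 0 0 28"}}

```text
clock: 45.65
position: [0.5213, 0.3518, -0.0102]
ee_rot: [[0.002, -1.0, -0.031], [0.001, -0.031, 1.0], [-1.0, -0.002, 0.001]]
contact_force: [0.0, 0.4, -0.8]
finger_gap: 0.0372
```

```bash
python3 st.py
```

```text
[521.31 351.77 -10.22] yaw 91.8 t 45.65 F [ 0.   0.4 -0.8] gap 37.2 j7 [ 48. 107.] [-1.     -0.0019  0.0011]
```

Essentially on the nest floor. Releasing with a small opening, then rising.

{"api": "servo_tool", "payload": {"targets": "0 0 -0.5 0 0 0 42; 0 0 -0.5 0 0 0 50; 0 0 -0.5 0 0 0 52; 0 0 -0.5 0 0 0 52; 0 0 10 0 0 0 52"}}

```text
clock: 46.28
position: [0.5207, 0.3514, -0.0008]
ee_rot: [[0.0, -0.999, -0.032], [0.0, -0.032, 0.999], [-1.0, -0.0, 0.0]]
contact_force: [-0.1, -0.4, -0.1]
finger_gap: 0.0516
```

{"api": "servo_tool", "payload": {"targets": "0 0 25 0 0 0 52; 0 0 60 0 0 0 52; 0 0 110 0 0 0 85; 0 -10 160 0 0 0 85; 0 -20 200 0 0 0 85"}}

```text
clock: 46.9
position: [0.5209, 0.3325, 0.2038]
ee_rot: [[0.004, -0.999, -0.033], [0.003, -0.033, 0.999], [-1.0, -0.004, 0.003]]
contact_force: [0.2, 0.4, 0.1]
finger_gap: 0.0849
```

```bash
python3 st.py
python3 - <<'E'
from h import *
from meas import *
c=cam('wrist','w26');print(house(c,521,351));c=cam('scene','s26')
for o in comps(c,hue(45,75)):print('g',*o)
c=cam('side')
for o in comps(c,hue(45,75)):print('gs',*o)
E
```

```text
[520.89 332.47 203.77] yaw 91.88 t 46.9 F [0.2 0.4 0.1] gap 84.9 j7 [ 34. 117.] [-1.     -0.0039  0.0027]
(array([520.7, 351.6]), array([37.7, 75.1]), 1.5)
g 38 [484.8  40.9] [-654.6 -191.   317.1] [-665.3 -194.3] [152.5  34.3] 27.3
g 42 [506.4  43.7] [-688.1 -108.6  317.1] [-695.3 -123.9] [193.   44.7] 22.8
g 76 [275.7  63.5] [  79.6 -598.9  215.5] [  79.9 -599.9] [11.4 77.4] 10.1
g 67 [273.3  94.1] [  80.8 -606.8   86.3] [  79.8 -608.8] [15.4 79. ] 10.9
g 490 [205.9 160.2] [ 534.  -304.4   12.1] [ 525.6 -301.4] [218.1 227.4] 86.8
g 55 [367.2 207.2] [306.5 177.6  47.2] [279.6 152. ] [101.5  25.9] 42.1
g 82 [271.4 249.7] [620.  192.4  47.4] [618.5 192.5] [27.8 25.2] 24.3
gs 40 [141.5 116.5] [ 61.  526.5  85.7] [ 61.2 530.2] [80.5  6.4] 77.7
gs 29 [273.  155.8] [616.7 192.2  48.1] [617.2 192.6] [28.5 24.6] 81.4
gs 33 [195.6 161.8] [306.4 177.4  47.8] [304.8 176.7] [27.4 27.8] 2.3
gs 50 [295.6 220.3] [ 629.1 -209.7   46.8] [ 629.5 -211.2] [38.4 25.8] 52.8
gs 783 [267.9 266. ] [ 521.  -382.9   12.2] [ 521.9 -351.7] [112.1 229. ] 86.4
gs 174 [ 68.9 305.4] [  80.1 -604.6  218.2] [  78.6 -601.3] [ 3.2 81.9] 13.7
gs 30 [ 74.6 321. ] [  80.4 -610.1  175.8] [  79.1 -604.6] [ 3.4 27.6] 14.6
gs 150 [ 84.3 345.6] [  79.5 -613.5   90.4] [  77.2 -604.9] [ 3.7 87.8] 12.0
gs 32 [ 74.7 333.3] [  87.7 -638.2  176.3] [  86.  -632.2] [ 3.6 27.9] 14.8
gs 26 [ 89.  358.8] [  79.9 -618.    46.7] [  78.1 -612. ] [ 4. 28.] 12.4
gs 27 [ 89.  371.9] [  86.2 -647.5   47.7] [  84.3 -642.8] [ 4.2 24.9] 16.4
```

View pics/s26.png

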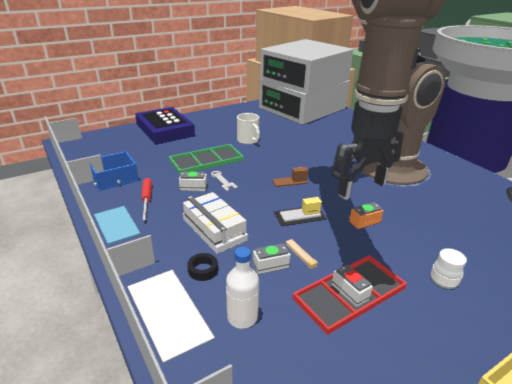

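{"api": "servo_tool", "payload": {"targets": "10 -20 0 0 0 -0.18 85; 25 -50 0 0 0 -0.36 85; 45 -80 0 0 0 -0.54 85; 65 -110 0 0 0 -0.72 85; 80 -135 0 0 0 -0.9 85"}}

```text
clock: 47.68
position: [0.6014, 0.1954, 0.1993]
ee_rot: [[0.001, -0.641, 0.767], [-0.001, 0.767, 0.641], [-1.0, -0.001, 0.0]]
contact_force: [0.5, 0.9, -0.4]
finger_gap: 0.0848
```

{"api": "servo_tool", "payload": {"targets": "10 -5 0 0 0 -0.18 85; 15 -5 0 0 0 -0.36 85; 15 -5 0 0 0 -0.53 85; 15 -5 0 0 0 -0.53 85; 15 -5 0 0 0 -0.53 85"}}

```text
clock: 48.3
position: [0.6158, 0.192, 0.1994]
ee_rot: [[0.001, -0.176, 0.984], [-0.001, 0.984, 0.176], [-1.0, -0.002, 0.001]]
contact_force: [-0.2, -0.5, 0.4]
finger_gap: 0.0847
```

```bash
python3 st.py
python3 - <<'E'
from h import *
from meas import *
c=cam('wrist','w27');print(house(c,619,192))
E
```

```text
[615.76 192.01 199.44] yaw 10.12 t 48.3 F [-0.2 -0.5  0.4] gap 84.7 j7 [24. 60.] [-1.0e+00 -1.5e-03  7.0e-04]
(array([626.8, 196. ]), array([34. , 70.8]), 76.5)
```

View pics/w27.png

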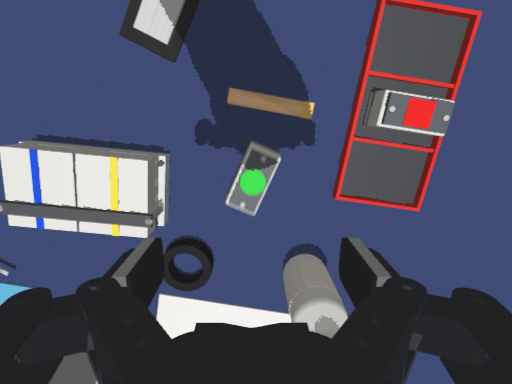

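Run:
```python
from h import *
from meas import *
c=cam('wrist');print(house(c,622,194))
for n in('wrist','scene'):
  c=viewer.read_camera(n)
  for o in comps(c,hue(45,75)):
    if o[0]>40 and abs(o[2][0]-620)<60 and abs(o[2][1]-190)<60: print(n,*o,ray(c,*o[1],.046))
```

```text
(array([649.5, 198.5]), array([35.1, 69.4]), 77.1)
wrist 482 [250.3 216.4] [665.8 199.7  48. ] [666.  199.8] [28.2 28.3] 70.3 [0.66653481 0.19979578 0.046     ]
scene 74 [253.5 259.6] [670.8 201.4  47.3] [671.2 200.6] [31.7 19.5] 57.6 [0.67034216 0.19926692 0.046     ]
```

{"api": "servo_tool", "payload": {"targets": "0 0 0 0 0 0 85; 0 0 0 0 0 0 85; 0 0 0 0 0 0 85; 0 0 0 0 0 0 85; 0 0 0 0 0 0 85"}}

```text
clock: 49.12
position: [0.6161, 0.1918, 0.1995]
ee_rot: [[0.001, -0.172, 0.985], [-0.001, 0.985, 0.172], [-1.0, -0.001, 0.001]]
contact_force: [0.1, 0.2, -0.1]
finger_gap: 0.0849
```

Run:
```python
from h import *
from meas import *
c=cam('wrist','w28');
for n in('wrist','scene','wrist'):
  c=viewer.read_camera(n)
  for o in comps(c,hue(45,75)):
    if o[0]>40 and abs(o[2][0]-640)<80 and abs(o[2][1]-190)<60: print(n,*o,ray(c,*o[1],.046))
print(house(c,o[2][0],o[2][1]))
```

```text
wrist 471 [250.7 221.1] [671.7 200.9  48. ] [672.2 201.1] [29.2 28.3] 55.3 [0.67253415 0.20104069 0.046     ]
scene 73 [253.6 259.6] [671.1 201.1  47.2] [670.7 200.8] [30.  19.2] 50.9 [0.67015438 0.19937679 0.046     ]
wrist 471 [250.7 221.2] [671.7 200.9  48. ] [672.1 201.1] [28.7 28.5] 51.0 [0.67265599 0.20105942 0.046     ]
(array([670.9, 201.6]), array([34.6, 72.4]), 77.2)
```

View pics/w28.png

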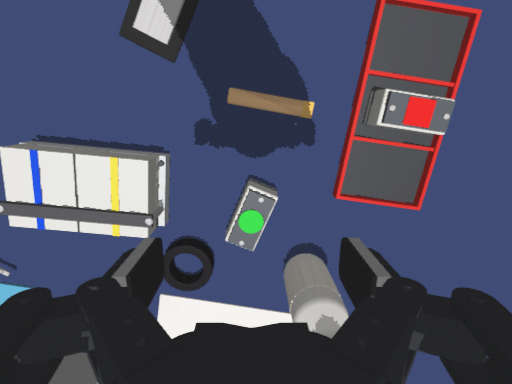

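Run:
```python
from h import *
c=viewer.read_camera('wrist');W=world(c)*1000
print('tape', ray(c,188,264,.024)*1000, 'edge', ray(c,211,264,.024)*1000)
for u,v in((300,262),(290,275),(325,290),(318,310),(335,325)): print(u,v,W[v,u].round(0))
h=np.array([671,201.5]);a=np.radians(-12.8);e=np.array([np.cos(a),np.sin(a)]);n=np.array([-e[1],e[0]])
m=(W[...,2]>8)&(W[...,2]<190)&(np.hypot(W[...,0]-671,W[...,1]-201)<140)
d=W[...,:2]-h;al=d@e;ac=d@n
for lo in range(-130,131,10):
    q=m&(ac>=lo)&(ac<lo+10);
    if q.sum()>10: print(lo,q.sum(),np.percentile(al[q],[2,98]).round(0),np.percentile(W[...,2][q],[50,98]).round(0))
```

```text
tape [753.52010267 132.22696391  24.        ] edge [748.36221686 161.73008102  24.        ]
300 262 [724. 275.  26.]
290 275 [738. 263.  38.]
325 290 [719. 290.  92.]
318 310 [729. 280. 115.]
335 325 [734. 295. 128.]
-130 986 [-25.  62.] [58. 66.]
-120 879 [-17.  62.] [46. 66.]
-110 524 [13. 61.] [37. 66.]
-100 68 [42. 59.] [19. 22.]
-90 14 [ 90. 100.] [25. 26.]
-80 267 [-119.  117.] [24. 26.]
-70 306 [-124.  123.] [19. 26.]
-60 299 [-128.  128.] [16. 26.]
-50 328 [-132.  131.] [16. 26.]
-40 359 [-134.  130.] [19. 26.]
-30 390 [-136.  124.] [24. 26.]
-20 857 [-137.  106.] [40. 49.]
-10 668 [-138.   34.] [47. 49.]
0 642 [-138.   34.] [47. 49.]
10 487 [-138.   34.] [47. 49.]
70 1056 [-113.   70.] [ 71. 113.]
80 1101 [-97.  55.] [ 83. 126.]
90 882 [-78.  50.] [102. 136.]
100 634 [-72.  46.] [100. 135.]
110 341 [-68.  41.] [ 88. 124.]
120 55 [-69.  38.] [ 94. 113.]
```

{"api": "servo_tool", "payload": {"targets": "20 3 0 0 0 -0.15 60; 40 6 0 0 0 -0.3 60; 55 9 -20 0 0 -0.4 60; 55 9 -60 0 0 -0.4 60; 55 9 -100 0 0 -0.4 60"}}

```text
clock: 50.0
position: [0.6714, 0.2009, 0.0986]
ee_rot: [[0.001, 0.226, 0.974], [-0.001, 0.974, -0.226], [-1.0, -0.001, 0.002]]
contact_force: [0.1, 0.1, 0.8]
finger_gap: 0.0599
```

{"api": "servo_tool", "payload": {"targets": "0 0 -10 0 0 0 60; 0 0 -10 0 0 0 60; 0 0 -10 0 0 0 60"}}

```text
clock: 50.38
position: [0.6722, 0.2014, 0.0916]
ee_rot: [[0.003, 0.226, 0.974], [-0.001, 0.974, -0.226], [-1.0, 0.0, 0.003]]
contact_force: [0.0, 0.7, 0.7]
finger_gap: 0.0602
```

```bash
python3 st.py
python3 - <<'E'
from h import *
from meas import *
c=cam('wrist','w29');print(house(c,671,201))
E
```

```text
[672.2  201.39  91.58] yaw -13.05 t 50.375 F [0.  0.7 0.7] gap 60.2 j7 [26. 37.] [-1.0e+00  2.0e-04  3.3e-03]
(array([672. , 201.2]), array([33.2, 69.6]), 77.2)
```

View pics/w29.png

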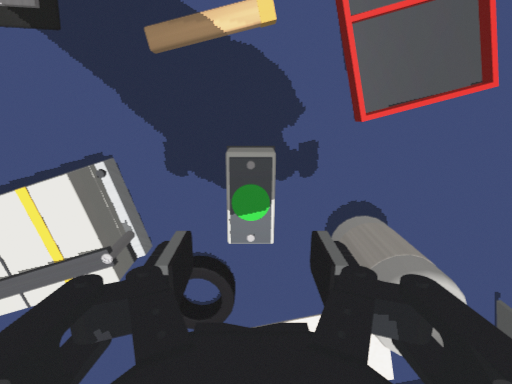

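{"api": "servo_tool", "payload": {"targets": "0 0 -25 0 0 0 60; 0 0 -50 0 0 0 60; 0 0 -70 0 0 0 60; 0 0 -85 0 0 0 60; 0 0 -95 0 0 0 60"}}

```text
clock: 51.05
position: [0.6713, 0.2009, -0.0059]
ee_rot: [[0.001, 0.226, 0.974], [-0.002, 0.974, -0.226], [-1.0, -0.001, 0.001]]
contact_force: [-0.5, 0.8, -0.2]
finger_gap: 0.0598
```

```bash
python3 st.py
python3 - <<'E'
from h import *
c=cam('scene');cv2.imwrite('pics/s30.png',cv2.resize(c['color'][150:340,150:370,::-1],None,fx=3.5,fy=3.1))
E
```

```text
[671.27 200.88  -5.94] yaw -13.05 t 51.05 F [-0.5  0.8 -0.2] gap 59.8 j7 [30. 35.] [-1.     -0.0013  0.0011]
```

View pics/s30.png

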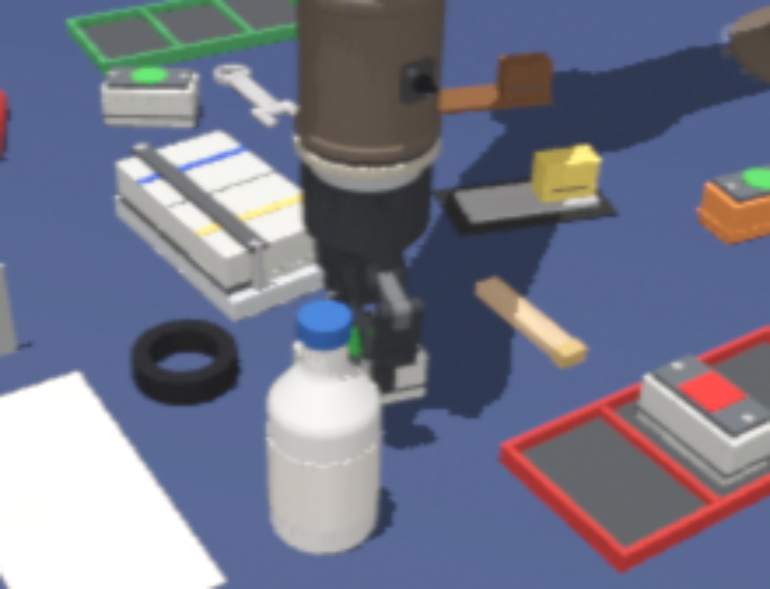

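Clear. Down the last 9 mm and close.

{"api": "servo_tool", "payload": {"targets": "0 0 -5 0 0 0 60; 0 0 -9 0 0 0 60; 0 0 -9 0 0 0 50; 0 0 -9 0 0 0 40; 0 0 -9 0 0 0 30"}}

```text
clock: 51.72
position: [0.6715, 0.2009, -0.0139]
ee_rot: [[0.002, 0.226, 0.974], [-0.001, 0.974, -0.226], [-1.0, -0.001, 0.002]]
contact_force: [0.8, -0.4, 8.0]
finger_gap: 0.0371
```

{"api": "servo_tool", "payload": {"targets": "0 0 0 0 0 0 28; 0 0 0 0 0 0 28; 0 0 5 0 0 0 28; 0 0 20 0 0 0 28; 0 0 50 0 0 0 28"}}

```text
clock: 52.35
position: [0.6701, 0.2003, 0.0352]
ee_rot: [[-0.002, 0.226, 0.974], [-0.002, 0.974, -0.226], [-1.0, -0.003, -0.001]]
contact_force: [0.1, 0.5, -1.6]
finger_gap: 0.0369
```

```bash
python3 st.py
```

```text
[670.11 200.34  35.24] yaw -13.04 t 52.35 F [ 0.1  0.5 -1.6] gap 36.9 j7 [28. 36.] [-1.     -0.0028 -0.0013]
```

{"api": "servo_tool", "payload": {"targets": "0 0 50 0 0 0 28; 0 0 100 0 0 0 28; -5 -30 115 0 0 -0.12 28; -10 -80 115 0 0 -0.28 28; -15 -130 115 0 0 -0.44 28"}}

```text
clock: 52.98
position: [0.6559, 0.0697, 0.1518]
ee_rot: [[0.001, 0.623, 0.783], [-0.002, 0.783, -0.623], [-1.0, -0.001, 0.002]]
contact_force: [-0.5, -0.3, -0.7]
finger_gap: 0.0369
```

{"api": "servo_tool", "payload": {"targets": "-5 -55 0 0 0 -0.16 28; -10 -110 0 0 0 -0.32 28; -20 -165 0 0 0 -0.48 28; -30 -220 0 0 0 -0.64 28; -40 -275 0 0 0 -0.8 28"}}

```text
clock: 53.6
position: [0.6157, -0.2057, 0.1516]
ee_rot: [[-0.0, 0.995, 0.098], [-0.001, 0.098, -0.995], [-1.0, -0.001, 0.001]]
contact_force: [1.1, -0.5, -1.2]
finger_gap: 0.0368
```

{"api": "servo_tool", "payload": {"targets": "-10 -55 0 0 0 -0.1 28; -20 -110 0 0 0 -0.165 28; -20 -130 0 0 0 -0.165 28; -20 -130 0 0 0 -0.165 28; -20 -130 0 0 0 -0.165 28"}}

```text
clock: 54.22
position: [0.5971, -0.3315, 0.1508]
ee_rot: [[-0.001, 0.998, -0.059], [0.001, -0.059, -0.998], [-1.0, -0.001, -0.001]]
contact_force: [0.1, 1.5, -1.0]
finger_gap: 0.0372
```

```bash
python3 st.py
python3 - <<'E'
from h import *
c=cam('wrist','w31')
E
```

```text
[ 597.05 -331.51  150.76] yaw -93.38 t 54.225 F [ 0.1  1.5 -1. ] gap 37.2 j7 [10. 14.] [-1.e+00 -1.e-03 -8.e-04]
```

View pics/w31.png

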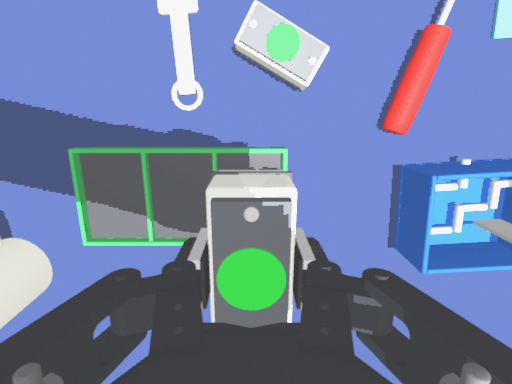

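Run:
```python
from h import *
c=cam('wrist')
hsv=cv2.cvtColor(np.ascontiguousarray(c['color']),cv2.COLOR_RGB2HSV).astype(int)
m=(hsv[...,0]>45)&(hsv[...,0]<78)&(hsv[...,1]>110);m[:140]=0;m[246:]=0;m[160:,195:300]=0;m[:,295:]=0
p=np.array([ray(c,u,v,.016)[:2]*1000 for v,u in zip(*np.where(m))],np.float32);print(cv2.minAreaRect(p))
r=cv2.boxPoints(cv2.minAreaRect(p));print(r.round(0))
print(env.get_state()['position'])
```

```text
((518.9834594726562, -350.74725341796875), (108.87199401855469, 225.51724243164062), 86.68344116210938)
[[ 403. -399.]
 [ 628. -412.]
 [ 635. -303.]
 [ 410. -290.]]
[ 0.59708891 -0.3315657   0.15077907]
```

{"api": "servo_tool", "payload": {"targets": "-3.5 -15 -35 0 0 0 28; -3.5 -23.5 -75 0 0 0 28; -3.5 -23.5 -115 0 0 0 28; -3.5 -23.5 -140 0 0 0 28; -3.5 -23.5 -148 0 0 0 28"}}

```text
clock: 54.95
position: [0.5923, -0.3555, 0.0008]
ee_rot: [[-0.004, 0.998, -0.06], [0.001, -0.06, -0.998], [-1.0, -0.004, -0.001]]
contact_force: [0.6, 0.9, -1.0]
finger_gap: 0.0371
```

{"api": "servo_tool", "payload": {"targets": "0 0 -4 0 0 0 28; 0 0 -8 0 0 0 28; 0 0 -11 0 0 0 28; 0 0 -12 0 0 0 28; 0 0 -12 0 0 0 28"}}

```text
clock: 55.58
position: [0.5927, -0.3578, -0.0093]
ee_rot: [[-0.001, 0.998, -0.062], [-0.001, -0.062, -0.998], [-1.0, -0.001, 0.001]]
contact_force: [-0.1, -0.1, -0.9]
finger_gap: 0.0369
```

```bash
python3 st.py
```

```text
[ 592.71 -357.84   -9.27] yaw -93.55 t 55.575 F [-0.1 -0.1 -0.9] gap 36.9 j7 [13. 14.] [-1.     -0.0012  0.0012]
```

{"api": "servo_tool", "payload": {"targets": "0 0 -0.5 0 0 0 42; 0 0 -0.5 0 0 0 50; 0 0 -0.5 0 0 0 52; 0 0 -0.5 0 0 0 52; 0 0 10 0 0 0 52"}}

```text
clock: 56.2
position: [0.592, -0.3573, 0.0]
ee_rot: [[-0.003, 0.998, -0.062], [-0.0, -0.062, -0.998], [-1.0, -0.003, 0.0]]
contact_force: [-0.5, -1.1, 0.0]
finger_gap: 0.052
```

{"api": "servo_tool", "payload": {"targets": "0 0 25 0 0 0 52; 0 0 60 0 0 0 52; 0 0 110 0 0 0 85; 10 30 160 0 0 0 85; 20 80 200 0 0 0 85"}}

```text
clock: 56.82
position: [0.6125, -0.2809, 0.2024]
ee_rot: [[0.001, 0.998, -0.066], [-0.003, -0.066, -0.998], [-1.0, 0.001, 0.003]]
contact_force: [0.7, 0.2, -0.4]
finger_gap: 0.085
```

{"api": "servo_tool", "payload": {"targets": "15 40 0 0 0 0 85; 15 60 0 0 0 0 85; 15 60 0 0 0 0 85; 15 60 0 0 0 0 85"}}

```text
clock: 57.32
position: [0.6263, -0.222, 0.1987]
ee_rot: [[-0.003, 0.998, -0.064], [-0.002, -0.064, -0.998], [-1.0, -0.003, 0.002]]
contact_force: [-0.5, 0.3, -0.3]
finger_gap: 0.0851
```

```bash
python3 st.py
python3 - <<'E'
from h import *
from meas import *
c=cam('wrist','w32');print(house(c,629,-210));c=cam('side','d32')
for o in comps(c,hue(45,75)):
  if o[2][1]>-450 and o[2][0]>200 :print('gs',*o)
E
```

```text
[ 626.33 -221.99  198.67] yaw -93.68 t 57.325 F [-0.5  0.3 -0.3] gap 85.1 j7 [9. 4.] [-1.     -0.0026  0.0024]
(array([ 631.5, -209.9]), array([34.8, 69.3]), 58.1)
gs 31 [195.5 161.7] [302.8 176.9  47.2] [303.8 179.7] [27.7 28.1] 67.9
gs 50 [295.7 220.3] [ 629.7 -209.1   47. ] [ 630.1 -209.3] [28.9 29.5] 62.7
gs 734 [266.1 267. ] [ 509.9 -395.    12.2] [ 521.8 -351.1] [112.3 228.4] 86.4
gs 65 [293.2 253.6] [ 591.9 -358.6   51.3] [ 592.7 -358.1] [29.1 29.5] 41.2
```

View pics/w32.png

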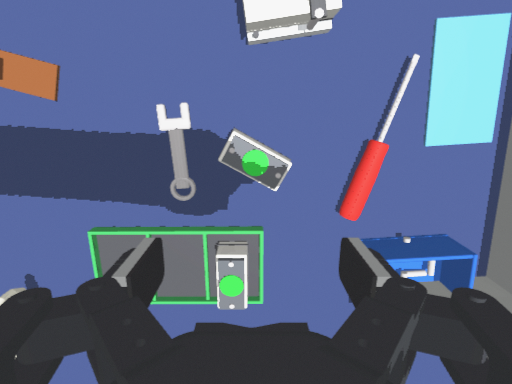

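View pics/d32.png

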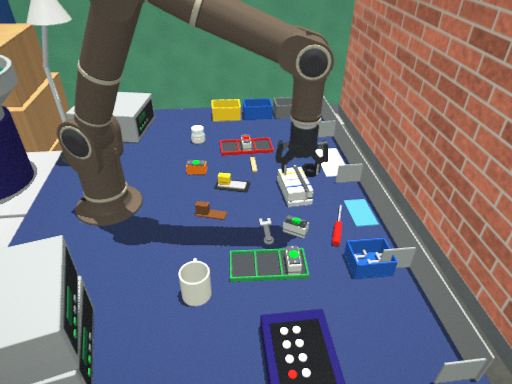

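{"api": "servo_tool", "payload": {"targets": "2 4 0 0 0 0.18 60; 4 8 0 0 0 0.36 60; 5 12 0 0 0 0.54 60; 5 12 -20 0 0 0.72 60; 5 12 -50 0 0 0.9 60"}}

```text
clock: 58.05
position: [0.6326, -0.2094, 0.1492]
ee_rot: [[0.001, 0.666, 0.746], [-0.003, 0.746, -0.666], [-1.0, -0.001, 0.003]]
contact_force: [0.2, -0.5, 0.2]
finger_gap: 0.0598
```

{"api": "servo_tool", "payload": {"targets": "0 0 -30 0 0 0.178 60; 0 0 -55 0 0 0.178 60; 0 0 -55 0 0 0.178 60; 0 0 -55 0 0 0.178 60"}}

```text
clock: 58.55
position: [0.6327, -0.2084, 0.095]
ee_rot: [[0.001, 0.528, 0.849], [-0.002, 0.849, -0.528], [-1.0, -0.001, 0.002]]
contact_force: [-0.5, -0.5, 0.6]
finger_gap: 0.0599
```

```bash
python3 st.py
python3 - <<'E'
from h import *
from meas import *
c=cam('wrist','w33');print(house(c,631,-210))
E
```

```text
[ 632.72 -208.42   94.96] yaw -31.86 t 58.55 F [-0.5 -0.5  0.6] gap 59.9 j7 [20. 57.] [-1.     -0.0012  0.0021]
(array([ 631.1, -210. ]), array([33.4, 69.6]), 57.9)
```

View pics/w33.png

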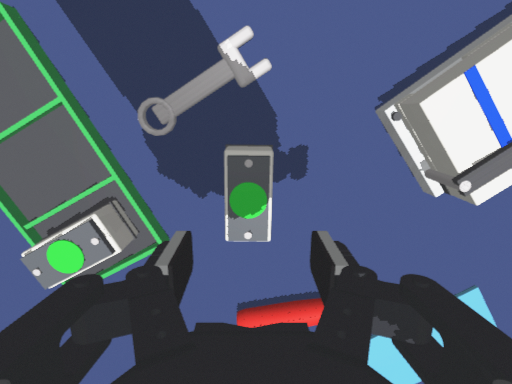

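{"api": "servo_tool", "payload": {"targets": "-1.5 -1.5 -25 0 0 0 60; -1.5 -1.5 -50 0 0 0 60; -1.5 -1.5 -75 0 0 0 60; -1.5 -1.5 -95 0 0 0 60; -1.5 -1.5 -105 0 0 0 60"}}

```text
clock: 59.22
position: [0.6308, -0.2091, -0.0114]
ee_rot: [[-0.0, 0.527, 0.85], [-0.002, 0.85, -0.527], [-1.0, -0.002, 0.001]]
contact_force: [0.5, 1.0, -0.9]
finger_gap: 0.0599
```

{"api": "servo_tool", "payload": {"targets": "0 0 -4 0 0 0 60; 0 0 -4 0 0 0 60; 0 0 -4 0 0 0 50; 0 0 -4 0 0 0 40; 0 0 -4 0 0 0 30"}}

```text
clock: 59.85
position: [0.6313, -0.2092, -0.0141]
ee_rot: [[0.001, 0.527, 0.85], [-0.002, 0.85, -0.527], [-1.0, -0.001, 0.002]]
contact_force: [-0.8, -0.3, 3.4]
finger_gap: 0.0373
```

{"api": "servo_tool", "payload": {"targets": "0 0 0 0 0 0 28; 0 0 0 0 0 0 28; 0 0 5 0 0 0 28; 0 0 20 0 0 0 28; 0 0 50 0 0 0 28"}}

```text
clock: 60.48
position: [0.6297, -0.2087, 0.0349]
ee_rot: [[-0.002, 0.526, 0.85], [-0.001, 0.85, -0.526], [-1.0, -0.002, -0.002]]
contact_force: [1.1, -0.8, -0.7]
finger_gap: 0.0366
```

```bash
python3 st.py
```

```text
[ 629.73 -208.66   34.94] yaw -31.77 t 60.475 F [ 1.1 -0.8 -0.7] gap 36.6 j7 [22. 55.] [-1.     -0.002  -0.0016]
```

{"api": "servo_tool", "payload": {"targets": "0 0 40 0 0 -0.1 28; -10 -20 80 0 0 -0.28 28; -40 -60 100 0 0 -0.46 28; -75 -100 100 0 0 -0.64 28; -110 -142 100 0 0 -0.82 28"}}

```text
clock: 61.1
position: [0.52, -0.3519, 0.1365]
ee_rot: [[0.0, 0.982, 0.19], [-0.002, 0.19, -0.982], [-1.0, -0.0, 0.002]]
contact_force: [0.2, 0.2, -1.6]
finger_gap: 0.0369
```

{"api": "servo_tool", "payload": {"targets": "0 0 0 0 0 -0.18 28; 0 0 0 0 0 -0.255 28; 0 0 0 0 0 -0.255 28; 0 0 0 0 0 -0.255 28"}}

```text
clock: 61.6
position: [0.521, -0.3507, 0.1355]
ee_rot: [[-0.001, 0.998, -0.057], [-0.001, -0.057, -0.998], [-1.0, -0.001, 0.001]]
contact_force: [0.7, -0.0, -0.7]
finger_gap: 0.0372
```

```bash
python3 st.py
python3 - <<'E'
from h import *
c=cam('wrist','w34')
E
```

```text
[ 520.98 -350.69  135.48] yaw -93.24 t 61.6 F [ 0.7 -0.  -0.7] gap 37.2 j7 [ 9. 19.] [-1.     -0.0012  0.001 ]
```

View pics/w34.png

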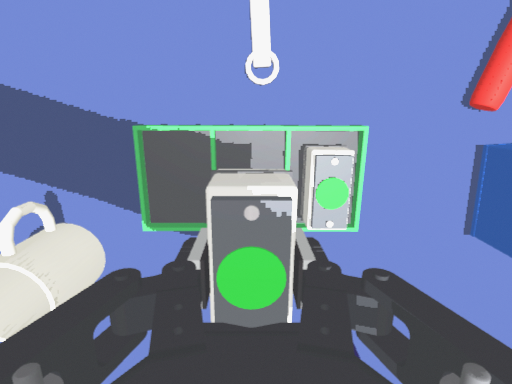

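{"api": "servo_tool", "payload": {"targets": "-0.5 0 -40 0 0 0 28; -0.5 0 -80 0 0 0 28; -0.5 0 -110 0 0 0 28; -0.5 0 -128 0 0 0 28; -0.5 0 -135 0 0 0 28"}}

```text
clock: 62.28
position: [0.5201, -0.3507, -0.0007]
ee_rot: [[-0.002, 0.998, -0.058], [-0.0, -0.058, -0.998], [-1.0, -0.002, 0.0]]
contact_force: [-0.4, 0.5, -0.5]
finger_gap: 0.037
```

{"api": "servo_tool", "payload": {"targets": "0 0 -4 0 0 0 28; 0 0 -7 0 0 0 28; 0 0 -9.5 0 0 0 28; 0 0 -9.5 0 0 0 28; 0 0 -9.5 0 0 0 28"}}

```text
clock: 62.9
position: [0.5204, -0.3511, -0.0091]
ee_rot: [[-0.001, 0.998, -0.059], [-0.001, -0.059, -0.998], [-1.0, -0.001, 0.001]]
contact_force: [0.2, -0.2, -0.9]
finger_gap: 0.0371
```

```bash
python3 st.py
```

```text
[ 520.42 -351.12   -9.12] yaw -93.37 t 62.9 F [ 0.2 -0.2 -0.9] gap 37.1 j7 [12. 16.] [-1.     -0.0011  0.0013]
```

{"api": "servo_tool", "payload": {"targets": "0 0 -0.7 0 0 0 41; 0 0 -0.7 0 0 0 46; 0 0 -0.7 0 0 0 48; 0 0 -0.7 0 0 0 48; 0 0 10 0 0 0 48"}}

```text
clock: 63.52
position: [0.5197, -0.3506, 0.0002]
ee_rot: [[-0.003, 0.998, -0.059], [-0.0, -0.059, -0.998], [-1.0, -0.003, 0.0]]
contact_force: [-0.7, 0.7, 0.8]
finger_gap: 0.0481
```

{"api": "servo_tool", "payload": {"targets": "0 0 25 0 0 0 48; 0 0 60 0 0 0 48; 0 0 110 0 0 0 60; 0 0 160 0 0 0 60; 0 40 200 0 0 0 60"}}

```text
clock: 64.15
position: [0.5198, -0.314, 0.2035]
ee_rot: [[0.0, 0.998, -0.064], [-0.004, -0.064, -0.998], [-1.0, 0.001, 0.004]]
contact_force: [1.2, 0.9, 0.0]
finger_gap: 0.0597
```

{"api": "servo_tool", "payload": {"targets": "0 50 0 0 0 0 60; 0 80 0 0 0 0 60; 0 80 0 0 0 0 60; 0 80 0 0 0 0 60"}}

```text
clock: 64.65
position: [0.5202, -0.2319, 0.2012]
ee_rot: [[-0.001, 0.998, -0.059], [-0.002, -0.059, -0.998], [-1.0, -0.001, 0.002]]
contact_force: [-0.0, -0.4, 1.1]
finger_gap: 0.06
```

```bash
python3 st.py
python3 - <<'E'
from h import *
from meas import *
c=cam('wrist','w35')
for x,y in((520,-351),(592,-357)):
    W=world(c)*1000;print(house(c,x,y,36))
c=cam('scene','s35');cam('side','d35')
W=world(c)*1000
for nm,x,y in(('g',411,79),('red',521,351)):
    m=(np.hypot(W[...,0]-x,W[...,1]-y)<30)&(W[...,2]>40)&(W[...,2]<60);print(nm,m.sum(),np.nanmedian(W[m],0).round(1))
E
```

```text
[ 520.23 -231.9   201.16] yaw -93.4 t 64.65 F [-0.  -0.4  1.1] gap 60.0 j7 [7. 9.] [-1.e+00 -9.e-04  2.e-03]
(array([ 521.4, -351.7]), array([72.9, 36.6]), 86.2)
(array([ 580. , -360.5]), array([22.9, 74. ]), 9.1)
g 119 [415.7  80.6  46.8]
red 392 [527.2 352.5  50.3]
```

View pics/s35.png

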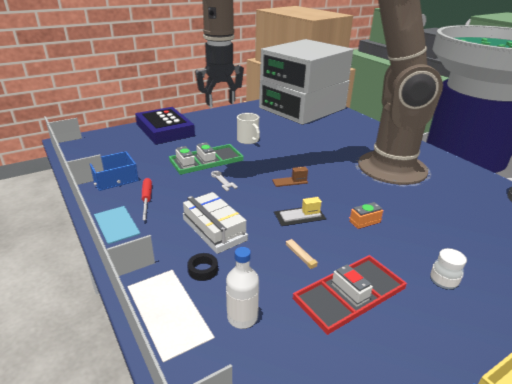

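View pics/d35.png

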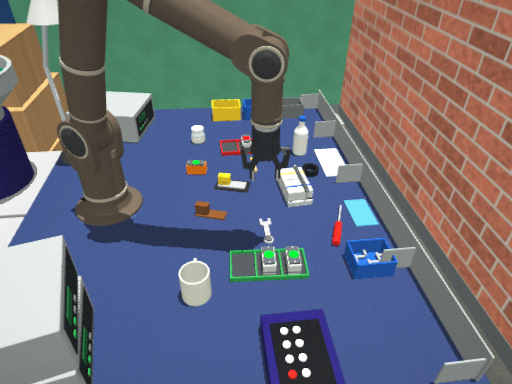

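View pics/w35.png

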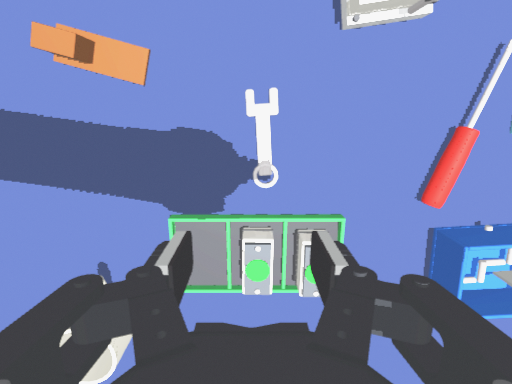

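```bash
python3 -c "
from rig import env
print(env.job_done())"
```

```text
the job is handed in; nothing more can be done
None
```

I finished the job and handed it in at about 65 s of the 210 s allowed. No verdict came back, so the results below are from my own last checks.

- **Gap checks:** I slid the blade into the yellow gap and then the blue gap until the shoulder met the front face. Contact force was about 5–6 N, and I held each for over a second. I then laid the gauge flat on its pad, about 1 mm from the pad centre and aligned with it, and let go. A late check showed its handle still at resting height within a few mm of where I left it.
- **Sorting:** Three housings were on the bench, and each now stands upright on its nest floor with its top about 50 mm above the table. The one red-tagged housing is in the middle nest of the reject tray. The two green-tagged ones are in the middle and outer (far from the robot) nests of the pass tray.
- **Left alone:** The orange and brown look-alikes and the bystanders look unmoved in the last pictures. The robot ended clear of everything.

Three things did not go as expected:
- **Red housing tipped:** My first grasp was too high and knocked it onto its side. The real fingertips sit about 30 mm short of the tool point the robot reports. I picked it up by its ends, turned it upright and gripped it again lower.
- **Green housing moved:** One green housing slid about 50 mm just before I reached for it, so I measured it again once it stopped.
- **Last view partly blocked:** In the final wrist view the gripper hid part of the outer green housing, so that measurement was unusable. I relied on an earlier side-camera reading taken after placing it (tag at 51 mm height, in its nest) and the final pictures.

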